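Build a display stack and set the blown tin aside

TASK

Build the display stack on the wooden pallet from the bottom up: the tomato carton upright in the middle of the pallet with its long side along the pallet's long side, then the wide tin centred on the carton, the medium sound tin on that and the narrow tin on top, each upright and centred on the one below. One tin is blown (domed lid, and it rocks on its swollen base): it must not go in the stack, so stand it upright in the grey reject tray. Leave the calculator, the stapler and the tape roll where they are.

Things in the scene. Friction and masses are not known exactly. Their poses are not given: they have to be found in the camera images.
- carton_mid (a point): the one loose tomato carton, standing alone in front of the block of stock cartons (those are fixed and stay); solid body 62 mm (its x) by 98 mm (its y) by 94 mm tall, printed paper skin up to 67 x 99 x 96; about 0.5 kg; grasp it across the 62 mm. This point is its centre, 47 mm above its base; z up
- wide_tin_mid (a point): steel food tin with a brown paper band round it, standing upright; flat lid with two shallow steps and a dark pull tab, flat base; 66 mm in diameter, 44 mm tall: the widest of the four flat tins. This point is its centre, half-way up (22 mm above its base); z is its axis, pointing up
- medium_tin_mid (a point): steel food tin with a brown paper band round it, standing upright; flat lid with two shallow steps and a dark pull tab, flat base; 54 mm in diameter, 42 mm tall: the middle size, sound. This point is its centre, half-way up (21 mm above its base); z is its axis, pointing up
- narrow_tin_mid (a point): steel food tin with a brown paper band round it, standing upright; flat lid with two shallow steps and a dark pull tab, flat base; 42 mm in diameter, 40 mm tall: the narrowest. This point is its centre, half-way up (20 mm above its base); z is its axis, pointing up
- blown_tin_mid (a point): the blown tin: steel food tin with a brown paper band, 54 mm in diameter like the medium one, but its lid is a plain smooth steel dome 8 mm high with no steps and no pull tab; 42 mm tall to its rim, 50 mm to the top of the dome; its base is swollen by 2 mm over a flat spot 28 mm across, so it stands upright but rocks when pressed at the rim. This point is on its axis, 21 mm above the lowest point of its base; z is its axis, pointing up
- pallet_top (a point): small slatted pallet of light wood, fixed to the table, 110 mm (its x) by 150 mm (its y), 18 mm high; this point is the centre of its flat top face; z up
- tray: grey square open reject tray, fixed to the table, 130 x 130 mm, 25 mm high, walls 4 mm, floor 4 mm thick; origin at the centre of its underside; x and y along its sides, z up
- calculator: bystander: dark pocket calculator 114 x 68 x 15 mm lying flat; origin at the centre of its underside
- stapler: bystander: blue desk stapler 36 x 142 x 50 mm (long along its y); origin at the centre of its underside
- tape: bystander: roll of brown packing tape lying flat, 116 mm in diameter, 48 mm high; origin at the centre of its underside
There are look-alikes about, which are no part of the job. What is shaped like the part that bears blown_tin_mid but green, orange or red is not meant.

How it is judged:
On the way, in this order (a step that is already met when the one before it is completed fails the run):
1. the carton stands upright, square and centred on the pallet, released (horizontal distance between carton_mid and pallet_top below 0.012 m and z of carton_mid in the frame of pallet_top between 0.042 and 0.052 m and angle between carton_mid's own z axis and vertical below 0.1 rad and contact force between the fingers and carton below 0.1 N and angle between the x axis of carton_mid and the x axis of pallet_top, either way round below 0.2 rad), for 0.2 s.
2. the wide tin stands centred on the carton, released (horizontal distance between wide_tin_mid and carton_mid below 0.012 m and z of wide_tin_mid in the frame of carton_mid between 0.064 and 0.074 m and angle between wide_tin_mid's own z axis and vertical below 0.1 rad and contact force between the fingers and wide_tin below 0.1 N), for 0.2 s.
3. the medium sound tin stands centred on the wide tin, released (horizontal distance between medium_tin_mid and wide_tin_mid below 0.012 m and z of medium_tin_mid in the frame of wide_tin_mid between 0.038 and 0.048 m and angle between medium_tin_mid's own z axis and vertical below 0.1 rad and contact force between the fingers and medium_tin below 0.1 N), for 0.2 s.
4. the narrow tin stands centred on the medium tin, released (horizontal distance between narrow_tin_mid and medium_tin_mid below 0.012 m and z of narrow_tin_mid in the frame of medium_tin_mid between 0.036 and 0.046 m and angle between narrow_tin_mid's own z axis and vertical below 0.1 rad and contact force between the fingers and narrow_tin below 0.1 N), for 0.2 s.
At the end, for the whole second after the job is handed in: Carton on the pallet within 12 mm of centre and 0.2 rad of square; wide, medium, narrow tin stacked on it in that order, each within 12 mm of the one below and 0.1 rad of upright; blown tin in the tray within 38 mm of its centre each way and 0.25 rad of upright; all released, at rest (all of step 1 and all of step 2 and all of step 3 and all of step 4 and x of blown_tin_mid in the frame of tray between -0.038 and 0.038 m and y of blown_tin_mid in the frame of tray between -0.038 and 0.038 m and height (world z) of blown_tin_mid between 0.018 and 0.032 m and angle between blown_tin_mid's own z axis and vertical below 0.25 rad and contact force between the fingers and blown_tin below 0.1 N and linear speed of each of carton, wide_tin, medium_tin, narrow_tin, blown_tin below 0.02 m/s and angular speed of each of carton, wide_tin, medium_tin, narrow_tin, blown_tin below 0.2 rad/s); the robot touches nothing.
It fails at once if the calculator is pushed more than 25 mm from its place (distance of calculator from where it was at the start of the episode above 0.025 m).
It fails at once if the stapler is pushed more than 25 mm from its place (distance of stapler from where it was at the start of the episode above 0.025 m).
It fails at once if the tape roll is pushed more than 25 mm from its place (distance of tape from where it was at the start of the episode above 0.025 m).
It also fails if it takes over 133 s, if anything falls off the work surface, if the arm or the gripper's body presses on something with over 40 N, if the wrist force passes 120 N, or if a joint passes its speed limit or range.

ROBOT

A 7-joint arm with a two-finger parallel gripper is mounted at the origin on a cart in front of the work surface, level with it; the furniture and walls round the work are solid. World frame = base frame: x ahead of the robot, y to its left, z up, the work surface at z = 0. Lengths are in m, angles in rad, forces in N, time in s.
With the tool pointing down it reaches from about 0.425 to 1.025 m from the base axis. Payload 9.4 kg.
Tool frame: the origin (TCP) lies on the centre line of the jaws, within the pads' length; the fingertips stand 8 mm ahead of it and the grasp point (between the pads) lies 11 mm behind it; z points along the fingers, y is the line along which they close (so a half turn about z gives the same grasp; the last joint's range is limited). The gripper opens to 93 mm and grips with 3 to 60 N. Pads are 15 mm wide; open, the fingers measure 128 mm over their backs; the gripper's body (75 mm by 188 mm) begins 65 mm behind the grasp point.
Start: joints at [1.129, 0.599, -0.003, 1.599, 0.002, 0.943, -0.08], TCP at [0.259, -0.677, 0.227] pointing down, gripper open.
Joint ranges: [-2.57, 2.57], [-0.35, 1.97], [-1.29, 1.29], [0.11, 2.56], [-1.05, 4.19], [0.11, 1.86], [-2.63, 2.63]. Speed limits (rad/s): [2.22, 2.22, 3.01, 3.01, 3.14, 3.14, 3.14].

INTERFACE

Orientations are given as a unit quaternion [w, x, y, z].
In Python, from workcell import sense, capture, camera_params, job_done gives the robot as it stands.
- The arm moves only by the tool servo_tool, never from a script. Its argument "deltas" is a list of rows, each an object of numbers: "jaw": the opening, from 0 (shut) to 1 (fully open); "dx", "dy", "dz": the shift along the tool's x, y, z as a fraction of full scale; "rx", "ry", "rz": the turn, a rotation vector about the tool's x, y, z as a fraction of full scale. In form: [{"jaw": .., "dx": .., "dy": .., "dz": .., "rx": .., "ry": .., "rz": ..}, ...]. A call has 1 to 10 rows; each row is the pose to reach, as a shift and turn from the pose commanded when the call began, along the tool's axes at that moment; what a row does not reach only later rows make up. Full scale, the value 1, is 25 cm for a shift and 90 degrees for a turn. A row lasts 1/10 s, in which the tool goes at most 50 mm and 8.59 degrees, less where a joint would pass 70% of its speed; a pose out of reach is approached as far as the arm can. A call with a number of a shift or a turn outside -1 to 1 is refused whole. A call with a gripper value outside its range is refused whole. The fingers move at their own pace and stop on an object; the grip force is fixed at half the most. Time passes only in rows, so rows that repeat a pose let the fingers close. It gives the time, the measured TCP pose, the force, the opening and the grip force at its end, in the units of the state.
- sense(): the state, without advancing time (a new reading comes with each control period).
- capture(name): name is "side" or "top" or "wrist"; returns the picture (480x640x3 uint8, red, green, blue); there is no depth.
- camera_params(name): a dict with "fx", "fy", "cx", "cy" (pixels), "origin" and "rotation" of the camera in the world; the wrist camera has in their place "hand_eye" (4x4, takes a point from camera to tool coordinates, whose origin is the TCP and whose axes are the flange's). Camera axes: x right, y down, z forward; pixel columns grow to the right and rows downward; lengths in m; the calibration is good to about 2 mm. The wrist camera is an equidistant fisheye: a pixel r from the principal point sees the ray r / f radians off the axis. A picture is of the moment at which its call begins: read the wrist's pose just before it. camera_params takes no time and is no camera call.
- job_done(): hands the job in; it is judged then, once.
The state is a dict: "time": time; "joint_pos": joint angles; "joint_velocities": joint speeds; "joint_efforts": joint torques, N m; "tool_pos": TCP position; "tcp_rot": TCP orientation; "force": force on the tool from outside, world axes, zero at the start; "torque": the same for the moment, N m; "opening": finger opening in m; "finger_force": force on a finger pad.
Only numpy, scipy, OpenCV 4.12 (cv2) and the standard library are available. Lean on these libraries where they do the work, as an engineer would, in place of code of your own. Each camera call takes 0.05 s, during which the arm holds its last target. There are 200 camera calls.

## Working session

There is one attempt and no reset: what is moved stays moved. The work goes in short steps, Python scripts to look and compute and a tool call to move; the robot and the scene stay as the last step left them, time stands still between calls to the robot, and variables do not carry over. Pictures are saved under pics/ and viewed, at most 14 in all, crops included, and the job is handed in when it is done.

Besides the shell and the picture viewer there is one more tool, called after "Request:" by a JSON object that holds its "api" and its "payload", one argument or row to a line. servo_tool: Moves the arm, as the interface text tells. Its arguments: {"type":"object","properties":{"deltas":{"type":"array","items":{"type":"object","properties":{"jaw":{"type":"number"},"dx":{"type":"number","minimum":-1,"maximum":1},"dy":{"type":"number","minimum":-1,"maximum":1},"dz":{"type":"number","minimum":-1,"maximum":1},"rx":{"type":"number","minimum":-1,"maximum":1},"ry":{"type":"number","minimum":-1,"maximum":1},"rz":{"type":"number","minimum":-1,"maximum":1}}}}},"required":["deltas"]}

```bash
mkdir -p pics; python3 - <<'E'
from workcell import *
import cv2
s=sense();print({k:s[k] for k in('time','tool_pos','tcp_rot','opening')})
for n in('top','side'):
    cv2.imwrite(f'pics/{n}0.png',capture(n)[:,:,::-1]);print(n,camera_params(n))
print(camera_params('wrist'))
E
```

```text
{'time': 0.0, 'tool_pos': array([ 0.25842654, -0.67686583,  0.22576561]), 'tcp_rot': array([-7.45718343e-04,  9.83407241e-01,  1.81409992e-01, -2.40909461e-04]), 'opening': 0.09279003323935862}
top {'fx': 541.5210599117602, 'fy': 541.5210599117602, 'cx': 318.32464726154683, 'cy': 242.0418619792696, 'origin': array([ 0.39885667, -0.19324258,  1.47231979]), 'rotation': array([-0.02826669,  0.70886085, -0.70442851,  0.0223108 ])}
side {'fx': 487.0494211615646, 'fy': 487.0494211615646, 'cx': 319.6410628614494, 'cy': 238.0684346830475, 'origin': array([-0.26896449, -1.34435538,  0.77978276]), 'rotation': array([-0.50434782,  0.81395297, -0.24727038,  0.14822685])}
{'fx': 371.64829954431775, 'fy': 371.64829954431775, 'cx': 314.9700565693388, 'cy': 239.36446089301205, 'hand_eye': array([[ 1.90256045e-04, -9.70287793e-01, -2.41953635e-01,
         6.76315644e-02],
       [ 9.99999502e-01, -5.25382443e-05,  9.97022289e-04,
         4.57791492e-04],
       [-9.80110376e-04, -2.41953705e-01,  9.70287300e-01,
        -1.59365856e-01],
       [ 0.00000000e+00,  0.00000000e+00,  0.00000000e+00,
         1.00000000e+00]])}
```

View pics/top0.png

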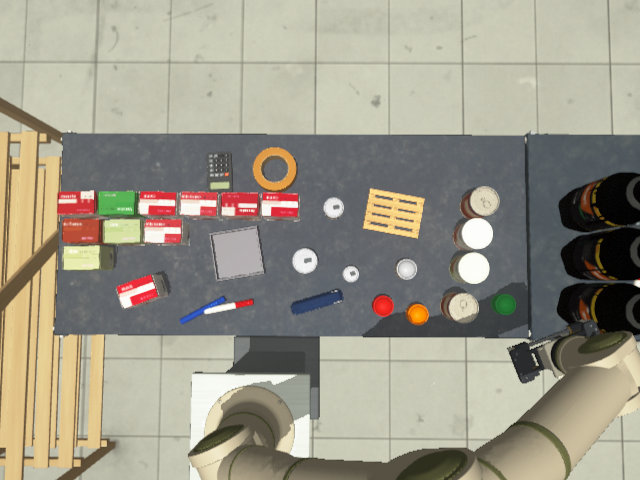

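View pics/side0.png

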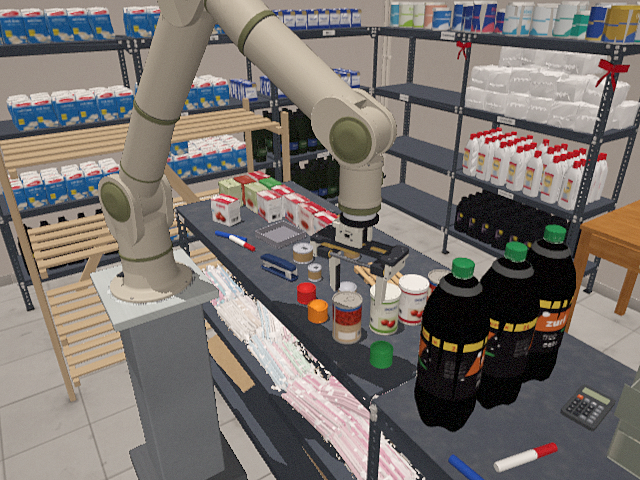

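```bash
cat > h.py <<'E'
from workcell import *
import numpy as np, cv2
from scipy.spatial.transform import Rotation as R
def rot(q): return R.from_quat([q[1],q[2],q[3],q[0]])
def p2w(cam,uv,z):
    c=camera_params(cam); d=np.array([(uv[0]-c['cx'])/c['fx'],(uv[1]-c['cy'])/c['fy'],1]); d=rot(c['rotation']).apply(d)
    o=c['origin']; return o+d*(z-o[2])/d[2]
def w2p(cam,p):
    c=camera_params(cam); d=rot(c['rotation']).inv().apply(np.array(p)-c['origin'])
    return np.array([c['fx']*d[0]/d[2]+c['cx'],c['fy']*d[1]/d[2]+c['cy']])
def wrist_w(uv,z,s=None):
    c=camera_params('wrist'); s=s or sense(); v=np.array([uv[0]-c['cx'],uv[1]-c['cy']])/c['fx']; r=np.linalg.norm(v)+1e-12
    d=np.r_[v/r*np.sin(r),np.cos(r)]; H=c['hand_eye']; T=rot(s['tcp_rot'])
    o=s['tool_pos']+T.apply(H[:3,3]); d=T.apply(H[:3,:3]@d); return o+d*(z-o[2])/d[2]
E
python3 - <<'E'
from h import *
im=cv2.imread('pics/top0.png')
cv2.imwrite('pics/crop.png',cv2.resize(im[185:325,105:435],None,fx=2.4,fy=2.4,interpolation=cv2.INTER_CUBIC))
for n,uv,z in [('wide',(305,261),.044),('A',(334,207.5),.042),('small',(350.5,273.5),.04),('dome',(406,268.5),.045),('red',(383,305),.04),('carton',(137,291.5),.094),('tray',(237.5,253),.025),('pal',(394,213),.018),('stap',(317,301),.05)]: print(n,p2w('top',uv,z).round(4))
E
```

```text
wide [ 0.4508 -0.146   0.044 ]
A [ 0.5937 -0.2219  0.042 ]
small [ 0.4187 -0.2663  0.04  ]
dome [ 0.4327 -0.4119  0.045 ]
red [ 0.3366 -0.3519  0.04  ]
carton [0.3688 0.2788 0.094 ]
tray [0.4718 0.0356 0.025 ]
pal [ 0.5829 -0.3844  0.018 ]
stap [ 0.3463 -0.1785  0.05  ]
```

View pics/crop.png

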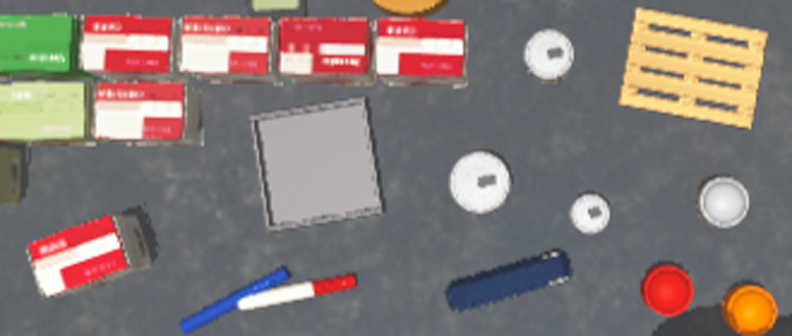

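Candidates in the top image:
- **Tabbed lids:** wide tin (305,261), medium tin (334,207) and narrow tin (351,273).
- **Plain grey dome:** (406,268), the blown tin. The red (383,305), orange (417,313) and green (504,303) ones are look-alikes.
- **Loose carton:** (137,292). The stock block stays.
- **Fixtures:** pallet (394,213) and tray (237,253).

The crop confirms these choices.

```bash
cat >> h.py <<'E'
def tgt(x,y,z,yaw=None):
    """print servo deltas from the measured pose to a tool-down pose (yaw of tool x, degrees)"""
    s=sense(); T=rot(s['tcp_rot'])
    cur=np.degrees(np.arctan2(*T.apply([1,0,0])[[1,0]]))
    if yaw is None: yaw=cur
    rv=(T.inv()*(R.from_euler('z',yaw,degrees=True)*R.from_euler('x',np.pi))).as_rotvec()
    d=T.inv().apply(np.array([x,y,z])-s['tool_pos'])
    print('t%.2f at'%s['time'],s['tool_pos'].round(4),'yaw%.1f'%cur,'j',np.round(s['joint_pos'],2),'| d',(d/.25).round(3),'r',(rv/(np.pi/2)).round(3),'F',np.round(s['force'],1),'open%.4f'%s['opening'])
E
python3 - <<'E'
from h import *
f=lambda c,z:np.array([p2w('top',(105+x/2.4,185+y/2.4),z) for x,y in c])
for n,c,z in [('carton',[(28,244),(112,216),(128,268),(42,297)],.095),('pal',[(637,8),(768,32),(751,129),(619,104)],.018),('tray',[(250,116),(365,98),(383,212),(270,230)],.025)]:
    w=f(c,z); a=w[1]-w[0]+w[2]-w[3]; b=w[3]-w[0]+w[2]-w[1]
    print(n,w.mean(0).round(4),np.linalg.norm(a)/2,np.linalg.norm(b)/2,'long ang',np.degrees(np.arctan2(a[1],a[0])),'other',np.degrees(np.arctan2(b[1],b[0])))
tgt(.45,-.45,.25,60)
tgt(.52,-.2,.25,90)
E
```

```text
carton [0.3682 0.2777 0.095 ] 0.09440951455035801 0.05796961397242246 long ang -71.05822282697768 other -162.31317665856002
pal [ 0.5818 -0.3846  0.018 ] 0.1500927723443508 0.11117739410633484 long ang -100.33040471706188 other 169.6157990061497
tray [0.4711 0.0368 0.025 ] 0.12877174141450365 0.1293862388505148 long ang -80.6615537072857 other -169.56258875702483
t0.10 at [ 0.2585 -0.6769  0.2259] yaw20.9 j [ 1.13  0.6  -0.    1.6   0.    0.94 -0.08] | d [ 1.039 -0.575 -0.096] r [-0.001 -0.    -0.434] F [-0.3 -0.5  0.2] open0.0927
t0.10 at [ 0.2585 -0.6769  0.2259] yaw20.9 j [ 1.13  0.6  -0.    1.6   0.    0.94 -0.08] | d [ 1.658 -1.409 -0.095] r [-0.001 -0.    -0.768] F [-0.3 -0.5  0.2] open0.0927
```

Request:
{"api": "servo_tool", "payload": {
  "deltas": [
    {"dx": 0.4, "dy": -0.25, "dz": -0.1, "rz": -0.1, "jaw": 1},
    {"dx": 0.7, "dy": -0.45, "dz": -0.1, "rz": -0.2, "jaw": 1},
    {"dx": 1, "dy": -0.57, "dz": -0.1, "rz": -0.43, "jaw": 1},
    {"dx": 1, "dy": -0.57, "dz": -0.1, "rz": -0.43, "jaw": 1},
    {"dx": 1, "dy": -0.57, "dz": -0.1, "rz": -0.43, "jaw": 1},
    {"dx": 1, "dy": -0.57, "dz": -0.1, "rz": -0.43, "jaw": 1},
    {"dx": 1, "dy": -0.57, "dz": -0.1, "rz": -0.43, "jaw": 1}
  ]
}}

```text
invalid input at $.deltas[0]: expected keys jaw, dx, dy, dz, rx, ry, rz
```

```bash
python3 -c "
from h import *
tgt(.52,-.2,.25,90);tgt(.5,.05,.25,100)"
```

```text
t0.10 at [ 0.2585 -0.6769  0.2259] yaw20.9 j [ 1.13  0.6  -0.    1.6   0.    0.94 -0.08] | d [ 1.658 -1.409 -0.095] r [-0.001 -0.    -0.768] F [-0.3 -0.5  0.2] open0.0927
t0.10 at [ 0.2585 -0.6769  0.2259] yaw20.9 j [ 1.13  0.6  -0.    1.6   0.    0.94 -0.08] | d [ 1.94  -2.372 -0.094] r [-0.001 -0.001 -0.879] F [-0.3 -0.5  0.2] open0.0927
```

All keys are needed.

Request:
{"api": "servo_tool", "payload": {
  "deltas": [
    {"dx": 0.4, "dy": -0.25, "dz": -0.1, "rx": 0, "ry": 0, "rz": -0.1, "jaw": 1},
    {"dx": 0.7, "dy": -0.45, "dz": -0.1, "rx": 0, "ry": 0, "rz": -0.2, "jaw": 1},
    {"dx": 1, "dy": -0.57, "dz": -0.1, "rx": 0, "ry": 0, "rz": -0.43, "jaw": 1},
    {"dx": 1, "dy": -0.57, "dz": -0.1, "rx": 0, "ry": 0, "rz": -0.43, "jaw": 1},
    {"dx": 1, "dy": -0.57, "dz": -0.1, "rx": 0, "ry": 0, "rz": -0.43, "jaw": 1},
    {"dx": 1, "dy": -0.57, "dz": -0.1, "rx": 0, "ry": 0, "rz": -0.43, "jaw": 1},
    {"dx": 1, "dy": -0.57, "dz": -0.1, "rx": 0, "ry": 0, "rz": -0.43, "jaw": 1}
  ]
}}

```text
time: 0.8
tool_pos: [0.4463, -0.4493, 0.2519]
tcp_rot: [-0.0, 0.866, 0.501, 0.002]
force: [-1.1, 0.4, 0.1]
opening: 0.0929
finger_force: 0.0
```

```bash
python3 -c "
from h import *
tgt(.52,-.2,.25,90);tgt(.48,.04,.25,108)"
```

```text
t0.80 at [ 0.4463 -0.4493  0.2519] yaw60.1 j [ 0.85  0.47 -0.21  1.78  0.12  0.9   0.06] | d [ 1.011 -0.241  0.011] r [ 0.001 -0.002 -0.332] F [-1.1  0.4  0.1] open0.0929
t0.80 at [ 0.4463 -0.4493  0.2519] yaw60.1 j [ 0.85  0.47 -0.21  1.78  0.12  0.9   0.06] | d [ 1.764 -0.859  0.013] r [ 0.001 -0.002 -0.532] F [-1.1  0.4  0.1] open0.0929
```

Request:
{"api": "servo_tool", "payload": {
  "deltas": [
    {"dx": 0.5, "dy": -0.12, "dz": 0, "rx": 0, "ry": 0, "rz": -0.2, "jaw": 1},
    {"dx": 1, "dy": -0.24, "dz": 0, "rx": 0, "ry": 0, "rz": -0.33, "jaw": 1},
    {"dx": 1, "dy": -0.24, "dz": 0, "rx": 0, "ry": 0, "rz": -0.33, "jaw": 1},
    {"dx": 1, "dy": -0.24, "dz": 0, "rx": 0, "ry": 0, "rz": -0.33, "jaw": 1},
    {"dx": 1, "dy": -0.24, "dz": 0, "rx": 0, "ry": 0, "rz": -0.33, "jaw": 1},
    {"dx": 1, "dy": -0.24, "dz": 0, "rx": 0, "ry": 0, "rz": -0.33, "jaw": 1}
  ]
}}

```text
time: 1.4
tool_pos: [0.5177, -0.2031, 0.2518]
tcp_rot: [-0.0, 0.709, 0.705, 0.001]
force: [-0.3, 0.8, 0.5]
opening: 0.0931
finger_force: 0.0
```

```bash
python3 -c "
from h import *
cv2.imwrite('pics/w1.png',capture('wrist')[:,:,::-1])
tgt(.48,.04,.25,108);tgt(.37,.278,.22,108)"
```

```text
t1.45 at [ 0.5172 -0.2051  0.2517] yaw89.6 j [ 0.56  0.39 -0.39  1.94  0.2   0.84  0.06] | d [ 0.979 -0.155  0.008] r [ 0.    -0.001 -0.204] F [1.4 0.4 0. ] open0.0931
t1.45 at [ 0.5172 -0.2051  0.2517] yaw89.6 j [ 0.56  0.39 -0.39  1.94  0.2   0.84  0.06] | d [ 1.928 -0.602  0.129] r [ 0.    -0.001 -0.204] F [1.4 0.4 0. ] open0.0931
```

View pics/w1.png

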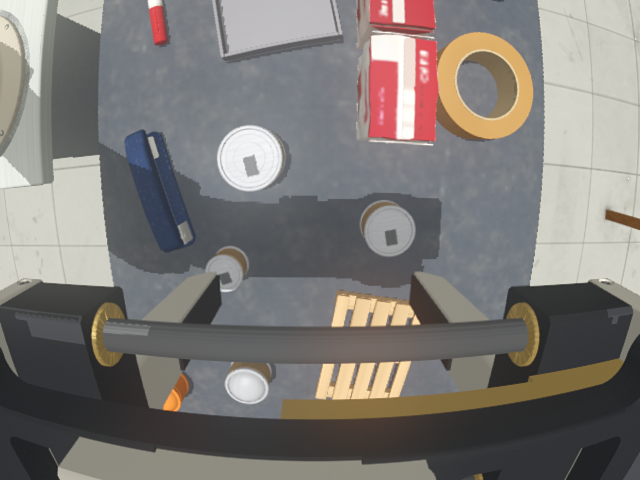

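The wrist view shows the wide tin lid at (251,158), the medium at (388,229), the narrow near (228,266) and the blown dome at (248,382). I'll cross-check these against the top view next.

Request:
{"api": "servo_tool", "payload": {
  "deltas": [
    {"dx": 0.5, "dy": -0.08, "dz": 0, "rx": 0, "ry": 0, "rz": -0.1, "jaw": 1},
    {"dx": 0.98, "dy": -0.15, "dz": 0, "rx": 0, "ry": 0, "rz": -0.2, "jaw": 1},
    {"dx": 0.98, "dy": -0.15, "dz": 0, "rx": 0, "ry": 0, "rz": -0.2, "jaw": 1},
    {"dx": 0.98, "dy": -0.15, "dz": 0, "rx": 0, "ry": 0, "rz": -0.2, "jaw": 1},
    {"dx": 0.98, "dy": -0.15, "dz": 0, "rx": 0, "ry": 0, "rz": -0.2, "jaw": 1},
    {"dx": 0.98, "dy": -0.15, "dz": 0, "rx": 0, "ry": 0, "rz": -0.2, "jaw": 1},
    {"dx": 0.98, "dy": -0.15, "dz": 0, "rx": 0, "ry": 0, "rz": -0.2, "jaw": 1},
    {"dx": 0.98, "dy": -0.15, "dz": 0, "rx": 0, "ry": 0, "rz": -0.2, "jaw": 1}
  ]
}}

```text
time: 2.25
tool_pos: [0.4819, 0.0341, 0.2513]
tcp_rot: [0.0, 0.594, 0.805, -0.001]
force: [0.7, 0.2, 0.1]
opening: 0.0931
finger_force: 0.0
```

```bash
python3 -c "
from h import *
s=sense(); cv2.imwrite('pics/w2.png',capture('wrist')[:,:,::-1])
print(s['tool_pos'],s['tcp_rot'])
p={'time':0,'tool_pos':np.array([.5175,-.204,.2518]),'tcp_rot':np.array([0,.709,.705,.001])}
for n,uv,z in [('wide',(251,158),.044),('med',(388,229),.042),('nar',(230,268),.04),('dome',(248,384),.046)]: print(n,wrist_w(uv,z,p).round(4))
tgt(.369,.278,.22,108)"
```

```text
[0.48189114 0.03412272 0.25133213] [ 7.25596653e-05  5.93888274e-01  8.04547338e-01 -5.41752266e-04]
wide [ 0.4559 -0.146   0.044 ]
med [ 0.5941 -0.2193  0.042 ]
nar [ 0.4276 -0.2615  0.04  ]
dome [ 0.4371 -0.4079  0.046 ]
t2.30 at [0.4819 0.0341 0.2513] yaw107.1 j [ 0.23  0.32 -0.54  2.09  0.23  0.79 -0.15] | d [ 1.065 -0.144  0.125] r [-0.001  0.    -0.01 ] F [-0.5 -0.5 -0.4] open0.0929
```

View pics/w2.png

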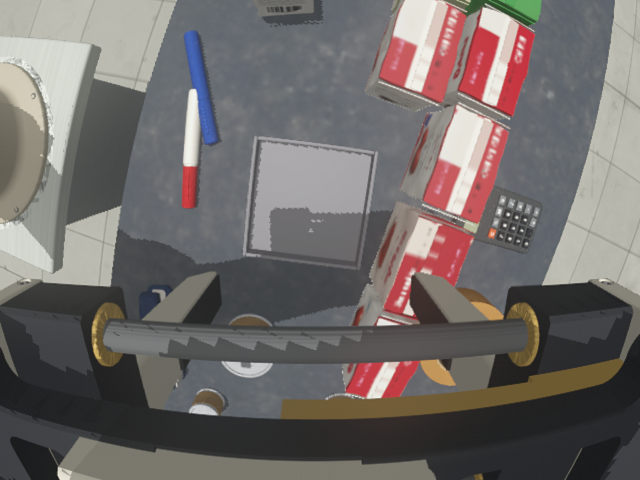

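The picture shows the tray at (310,203); the carton's near end is at the top, about (285,8). I'll stop short of the carton for one accurate look.

Request:
{"api": "servo_tool", "payload": {
  "deltas": [
    {"dx": 0.2, "dy": -0.03, "dz": 0, "rx": 0, "ry": 0, "rz": -0.01, "jaw": 1},
    {"dx": 0.4, "dy": -0.06, "dz": 0, "rx": 0, "ry": 0, "rz": -0.01, "jaw": 1},
    {"dx": 0.6, "dy": -0.12, "dz": 0, "rx": 0, "ry": 0, "rz": -0.01, "jaw": 1},
    {"dx": 0.6, "dy": -0.12, "dz": 0, "rx": 0, "ry": 0, "rz": -0.01, "jaw": 1},
    {"dx": 0.6, "dy": -0.12, "dz": 0, "rx": 0, "ry": 0, "rz": -0.01, "jaw": 1},
    {"dx": 0.6, "dy": -0.12, "dz": 0, "rx": 0, "ry": 0, "rz": -0.01, "jaw": 1}
  ]
}}

```text
time: 2.9
tool_pos: [0.4093, 0.1689, 0.2514]
tcp_rot: [0.0, 0.587, 0.809, -0.0]
force: [0.5, 0.3, -0.1]
opening: 0.093
finger_force: 0.0
```

```bash
python3 -c "
from h import *
s=sense(); im=capture('wrist')[:,:,::-1]; cv2.imwrite('pics/w3.png',im)
cv2.imwrite('pics/w3c.png',cv2.resize(im[0:260,170:480],None,fx=2.2,fy=2.2))
tgt(.369,.278,.14,108)"
```

```text
t2.95 at [0.4094 0.1688 0.2514] yaw108.0 j [-0.03  0.27 -0.6   2.16  0.22  0.76 -0.46] | d [ 0.466 -0.019  0.445] r [-0.  0.  0.] F [-0.1 -0.2  0.4] open0.0927
```

View pics/w3c.png

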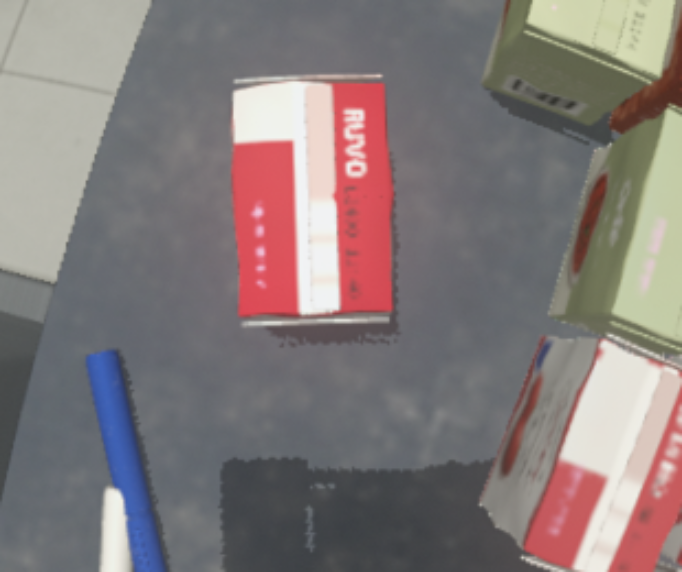

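The carton top's corners in this crop are (234,80), (383,76), (391,320) and (241,323).

```bash
python3 -c "
from h import *
w=np.array([wrist_w((170+x/2.2,y/2.2),.095) for x,y in [(234,80),(383,76),(391,320),(241,323)]])
a=(w[0]-w[3]+w[1]-w[2])/2; b=(w[1]-w[0]+w[2]-w[3])/2
print(w.mean(0),np.linalg.norm(a),np.linalg.norm(b),np.degrees(np.arctan2(a[1],a[0])),np.degrees(np.arctan2(b[1],b[0])))
c=w.mean(0); tgt(c[0],c[1],.14,108.5); tgt((c[0]+.3685)/2,(c[1]+.278)/2,.045,108.5)"
```

```text
[0.37177698 0.27937702 0.095     ] 0.09739440523201104 0.05748932585558166 109.72119008780089 19.28242941085354
t2.95 at [0.4094 0.1688 0.2514] yaw108.0 j [-0.03  0.27 -0.6   2.16  0.22  0.76 -0.46] | d [ 0.467 -0.006  0.445] r [-0.     0.    -0.006] F [-0.1 -0.2  0.4] open0.0927
t2.95 at [0.4094 0.1688 0.2514] yaw108.0 j [-0.03  0.27 -0.6   2.16  0.22  0.76 -0.46] | d [ 0.467 -0.013  0.825] r [-0.     0.    -0.006] F [-0.1 -0.2  0.4] open0.0927
```

Request:
{"api": "servo_tool", "payload": {
  "deltas": [
    {"dx": 0.2, "dy": -0.01, "dz": 0.1, "rx": 0, "ry": 0, "rz": -0.01, "jaw": 1},
    {"dx": 0.4, "dy": -0.01, "dz": 0.15, "rx": 0, "ry": 0, "rz": -0.01, "jaw": 1},
    {"dx": 0.467, "dy": -0.01, "dz": 0.2, "rx": 0, "ry": 0, "rz": -0.01, "jaw": 1},
    {"dx": 0.467, "dy": -0.01, "dz": 0.3, "rx": 0, "ry": 0, "rz": -0.01, "jaw": 1},
    {"dx": 0.467, "dy": -0.01, "dz": 0.4, "rx": 0, "ry": 0, "rz": -0.01, "jaw": 1},
    {"dx": 0.467, "dy": -0.01, "dz": 0.55, "rx": 0, "ry": 0, "rz": -0.01, "jaw": 1},
    {"dx": 0.467, "dy": -0.01, "dz": 0.7, "rx": 0, "ry": 0, "rz": -0.01, "jaw": 1},
    {"dx": 0.467, "dy": -0.01, "dz": 0.83, "rx": 0, "ry": 0, "rz": -0.01, "jaw": 1},
    {"dx": 0.467, "dy": -0.01, "dz": 0.83, "rx": 0, "ry": 0, "rz": -0.01, "jaw": 1}
  ]
}}

```text
time: 3.85
tool_pos: [0.3692, 0.2787, 0.041]
tcp_rot: [-0.0, 0.581, 0.814, -0.003]
force: [0.3, -0.0, 0.3]
opening: 0.0931
finger_force: 0.0
```

Request:
{"api": "servo_tool", "payload": {
  "deltas": [
    {"dx": 0, "dy": 0, "dz": 0, "rx": 0, "ry": 0, "rz": 0, "jaw": 0.5},
    {"dx": 0, "dy": 0, "dz": 0, "rx": 0, "ry": 0, "rz": 0, "jaw": 0.5},
    {"dx": 0, "dy": 0, "dz": 0, "rx": 0, "ry": 0, "rz": 0, "jaw": 0.5},
    {"dx": 0, "dy": 0, "dz": 0, "rx": 0, "ry": 0, "rz": 0, "jaw": 0.5},
    {"dx": 0, "dy": 0, "dz": 0, "rx": 0, "ry": 0, "rz": 0, "jaw": 0.5},
    {"dx": 0, "dy": 0, "dz": 0, "rx": 0, "ry": 0, "rz": 0, "jaw": 0.5}
  ]
}}

```text
time: 4.45
tool_pos: [0.3698, 0.2808, 0.0452]
tcp_rot: [0.0, 0.58, 0.815, 0.001]
force: [0.2, -2.0, 11.1]
opening: 0.0625
finger_force: 29.9
```

```bash
python3 -c "
from h import *
tgt(.371,.279,.045,109)"
```

```text
t4.45 at [0.3698 0.2808 0.0452] yaw109.1 j [-0.58  0.63 -0.28  2.32  0.66  0.27 -1.11] | d [-0.008  0.002  0.001] r [ 0.001 -0.     0.001] F [ 0.2 -2.  11.1] open0.0625
```

Request:
{"api": "servo_tool", "payload": {
  "deltas": [
    {"dx": 0, "dy": 0, "dz": -0.1, "rx": 0, "ry": 0, "rz": 0, "jaw": 0.5},
    {"dx": 0, "dy": 0, "dz": -0.3, "rx": 0, "ry": 0, "rz": 0, "jaw": 0.5},
    {"dx": 0, "dy": 0, "dz": -0.5, "rx": 0, "ry": 0, "rz": 0, "jaw": 0.5},
    {"dx": 0, "dy": 0, "dz": -0.7, "rx": 0, "ry": 0, "rz": 0, "jaw": 0.5},
    {"dx": 0, "dy": 0, "dz": -0.7, "rx": 0, "ry": 0, "rz": 0, "jaw": 0.5}
  ]
}}

```text
time: 4.95
tool_pos: [0.3711, 0.2824, 0.2245]
tcp_rot: [0.001, 0.58, 0.814, 0.004]
force: [0.6, 1.1, -6.6]
opening: 0.0624
finger_force: 29.9
```

```bash
python3 -c "
from h import *
p={'tool_pos':np.array([.5173,-.2045,.2518]),'tcp_rot':np.array([0,.709,.705,.001])}
for uv in [(341,292),(317,400)]: print(wrist_w(uv,.018,p).round(4))
u=R.from_euler('z',79.9,degrees=True)
for c in [(.075,.055),(-.075,.055)]: print((np.array([.5825,-.3845,.018])+u.apply([*c,0])).round(4))
tgt(.47,.05,.22,100)
im=cv2.imread('pics/w1.png'); cv2.imwrite('pics/w1c.png',cv2.resize(im[270:420,200:440],None,fx=3,fy=3,interpolation=cv2.INTER_CUBIC))"
```

```text
[ 0.5479 -0.2984  0.018 ]
[ 0.52   -0.4541  0.018 ]
[ 0.5415 -0.301   0.018 ]
[ 0.5152 -0.4487  0.018 ]
t4.95 at [0.3711 0.2824 0.2245] yaw109.1 j [-0.27  0.35 -0.64  2.15  0.32  0.72 -0.8 ] | d [-1.008  0.07   0.016] r [ 0.005 -0.002  0.101] F [ 0.6  1.1 -6.6] open0.0624
```

View pics/w1c.png

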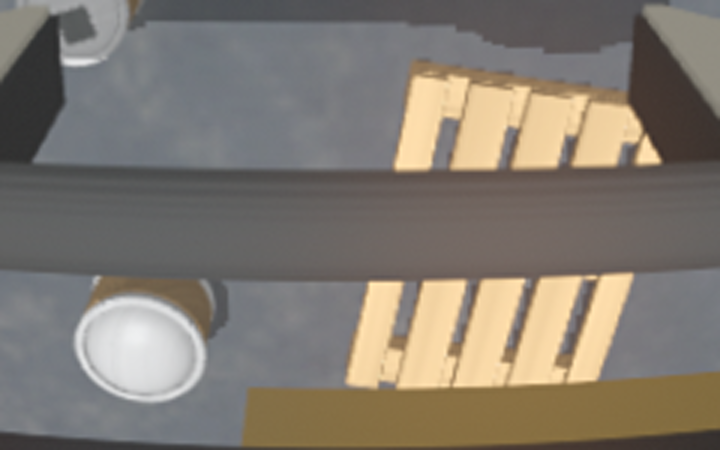

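```bash
python3 -c "
from h import *
p={'tool_pos':np.array([.5173,-.2045,.2518]),'tcp_rot':np.array([0,.709,.705,.001])}
w=[wrist_w(uv,.018,p) for uv in [(337.7,295),(315.3,398.3),(400,397.7)]]
print(np.round(w,4),(w[0]+w[2])/2,np.linalg.norm(w[0]-w[1]),np.linalg.norm(w[2]-w[1]),np.degrees(np.arctan2(*(w[0]-w[1])[[1,0]])))"
```

```text
[[ 0.5441 -0.3021  0.018 ]
 [ 0.5178 -0.4512  0.018 ]
 [ 0.6312 -0.4556  0.018 ]] [ 0.58766288 -0.37885292  0.018     ] 0.15135283432184443 0.11349826643972523 79.96768659095062
```

Request:
{"api": "servo_tool", "payload": {
  "deltas": [
    {"dx": -0.15, "dy": 0.01, "dz": 0, "rx": 0, "ry": 0, "rz": 0.01, "jaw": 0.5},
    {"dx": -0.35, "dy": 0.02, "dz": 0, "rx": 0, "ry": 0, "rz": 0.03, "jaw": 0.5},
    {"dx": -0.55, "dy": 0.04, "dz": 0, "rx": 0, "ry": 0, "rz": 0.06, "jaw": 0.5},
    {"dx": -0.75, "dy": 0.05, "dz": 0, "rx": 0, "ry": 0, "rz": 0.08, "jaw": 0.5},
    {"dx": -0.9, "dy": 0.06, "dz": 0, "rx": 0, "ry": 0, "rz": 0.1, "jaw": 0.5},
    {"dx": -1, "dy": 0.06, "dz": 0, "rx": 0, "ry": 0, "rz": 0.1, "jaw": 0.5},
    {"dx": -1, "dy": 0.06, "dz": 0, "rx": 0, "ry": 0, "rz": 0.1, "jaw": 0.5}
  ]
}}

```text
time: 5.65
tool_pos: [0.4652, 0.045, 0.2176]
tcp_rot: [-0.0, 0.644, 0.765, -0.002]
force: [-0.3, -0.2, -6.4]
opening: 0.0625
finger_force: 29.9
```

```bash
python3 -c "
from h import *
tgt(.55,-.17,.22,90);tgt(.584,-.384,.22,79.7)"
```

```text
t5.65 at [0.4652 0.045  0.2176] yaw99.7 j [ 0.21  0.35 -0.56  2.16  0.29  0.71 -0.37] | d [-0.905  0.189 -0.009] r [-0.002  0.001  0.108] F [-0.3 -0.2 -6.4] open0.0625
t5.65 at [0.4652 0.045  0.2176] yaw99.7 j [ 0.21  0.35 -0.56  2.16  0.29  0.71 -0.37] | d [-1.772  0.178 -0.007] r [-0.002  0.001  0.223] F [-0.3 -0.2 -6.4] open0.0625
```

Request:
{"api": "servo_tool", "payload": {
  "deltas": [
    {"dx": -0.15, "dy": 0.03, "dz": 0, "rx": 0, "ry": 0, "rz": 0.01, "jaw": 0.5},
    {"dx": -0.35, "dy": 0.07, "dz": 0, "rx": 0, "ry": 0, "rz": 0.05, "jaw": 0.5},
    {"dx": -0.55, "dy": 0.11, "dz": 0, "rx": 0, "ry": 0, "rz": 0.1, "jaw": 0.5},
    {"dx": -0.75, "dy": 0.15, "dz": 0, "rx": 0, "ry": 0, "rz": 0.15, "jaw": 0.5},
    {"dx": -0.9, "dy": 0.19, "dz": 0, "rx": 0, "ry": 0, "rz": 0.2, "jaw": 0.5},
    {"dx": -1, "dy": 0.19, "dz": 0, "rx": 0, "ry": 0, "rz": 0.22, "jaw": 0.5},
    {"dx": -1, "dy": 0.19, "dz": 0, "rx": 0, "ry": 0, "rz": 0.22, "jaw": 0.5}
  ]
}}

```text
time: 6.35
tool_pos: [0.5553, -0.192, 0.2173]
tcp_rot: [-0.0, 0.766, 0.643, -0.001]
force: [-0.2, -0.5, -7.4]
opening: 0.0623
finger_force: 29.9
```

```bash
python3 -c "
from h import *
tgt(.585,-.381,.15,79.8)"
```

```text
t6.35 at [ 0.5553 -0.192   0.2173] yaw80.0 j [ 0.52  0.47 -0.41  1.91  0.25  0.81 -0.2 ] | d [-0.723  0.249  0.27 ] r [-0.001  0.001  0.002] F [-0.2 -0.5 -7.4] open0.0623
```

Request:
{"api": "servo_tool", "payload": {
  "deltas": [
    {"dx": -0.15, "dy": 0.06, "dz": 0, "rx": 0, "ry": 0, "rz": 0, "jaw": 0.5},
    {"dx": -0.35, "dy": 0.12, "dz": 0, "rx": 0, "ry": 0, "rz": 0, "jaw": 0.5},
    {"dx": -0.55, "dy": 0.19, "dz": 0.05, "rx": 0, "ry": 0, "rz": 0, "jaw": 0.5},
    {"dx": -0.68, "dy": 0.23, "dz": 0.15, "rx": 0, "ry": 0, "rz": 0, "jaw": 0.5},
    {"dx": -0.723, "dy": 0.25, "dz": 0.27, "rx": 0, "ry": 0, "rz": 0, "jaw": 0.5},
    {"dx": -0.723, "dy": 0.25, "dz": 0.4, "rx": 0, "ry": 0, "rz": 0, "jaw": 0.5},
    {"dx": -0.723, "dy": 0.25, "dz": 0.4, "rx": 0, "ry": 0, "rz": 0, "jaw": 0.5},
    {"dx": -0.723, "dy": 0.25, "dz": 0.4, "rx": 0, "ry": 0, "rz": 0, "jaw": 0.5}
  ]
}}

```text
time: 7.15
tool_pos: [0.5871, -0.3748, 0.1185]
tcp_rot: [-0.001, 0.764, 0.646, -0.0]
force: [1.2, 0.3, -6.0]
opening: 0.0625
finger_force: 29.9
```

```bash
python3 -c "
from h import *
tgt(.585,-.381,.066,79.8)"
```

```text
t7.15 at [ 0.5871 -0.3748  0.1185] yaw80.4 j [ 0.7   0.7  -0.35  1.74  0.33  0.76  0.03] | d [-0.026 -0.004  0.21 ] r [-0.001 -0.001  0.007] F [ 1.2  0.3 -6. ] open0.0625
```

Request:
{"api": "servo_tool", "payload": {
  "deltas": [
    {"dx": -0.02, "dy": -0.004, "dz": 0.05, "rx": 0, "ry": 0, "rz": 0.007, "jaw": 0.5},
    {"dx": -0.026, "dy": -0.004, "dz": 0.11, "rx": 0, "ry": 0, "rz": 0.007, "jaw": 0.5},
    {"dx": -0.026, "dy": -0.004, "dz": 0.16, "rx": 0, "ry": 0, "rz": 0.007, "jaw": 0.5},
    {"dx": -0.026, "dy": -0.004, "dz": 0.2, "rx": 0, "ry": 0, "rz": 0.007, "jaw": 0.5},
    {"dx": -0.026, "dy": -0.004, "dz": 0.21, "rx": 0, "ry": 0, "rz": 0.007, "jaw": 0.5},
    {"dx": -0.026, "dy": -0.004, "dz": 0.21, "rx": 0, "ry": 0, "rz": 0.007, "jaw": 0.5}
  ]
}}

```text
time: 7.75
tool_pos: [0.585, -0.3828, 0.066]
tcp_rot: [-0.0, 0.768, 0.641, -0.0]
force: [-0.8, -0.9, -6.8]
opening: 0.0622
finger_force: 29.9
```

```bash
python3 -c "
from h import *
tgt(.585,-.381,.063,79.8)"
```

```text
t7.75 at [ 0.585  -0.3828  0.066 ] yaw79.7 j [ 0.69  0.77 -0.32  1.76  0.36  0.67 -0.  ] | d [ 0.007 -0.001  0.012] r [-0.001 -0.    -0.001] F [-0.8 -0.9 -6.8] open0.0622
```

Request:
{"api": "servo_tool", "payload": {
  "deltas": [
    {"dx": 0.005, "dy": 0, "dz": 0.008, "rx": 0, "ry": 0, "rz": 0, "jaw": 0.5},
    {"dx": 0.005, "dy": 0, "dz": 0.014, "rx": 0, "ry": 0, "rz": 0, "jaw": 0.5},
    {"dx": 0.005, "dy": 0, "dz": 0.014, "rx": 0, "ry": 0, "rz": 0, "jaw": 0.5}
  ]
}}

```text
time: 8.05
tool_pos: [0.5857, -0.382, 0.0634]
tcp_rot: [0.0, 0.768, 0.641, 0.0]
force: [-0.4, 1.1, -6.3]
opening: 0.0621
finger_force: 29.9
```

Request:
{"api": "servo_tool", "payload": {
  "deltas": [
    {"dx": 0, "dy": 0, "dz": 0.006, "rx": 0, "ry": 0, "rz": 0, "jaw": 0.5},
    {"dx": 0, "dy": 0, "dz": 0.01, "rx": 0, "ry": 0, "rz": 0, "jaw": 0.5},
    {"dx": 0, "dy": 0, "dz": 0.01, "rx": 0, "ry": 0, "rz": 0, "jaw": 0.5}
  ]
}}

```text
time: 8.35
tool_pos: [0.5856, -0.3821, 0.0633]
tcp_rot: [0.001, 0.768, 0.641, -0.0]
force: [-5.6, 3.6, 13.8]
opening: 0.0625
finger_force: 29.9
```

Contact. Release, then back up.

Request:
{"api": "servo_tool", "payload": {
  "deltas": [
    {"dx": 0, "dy": 0, "dz": -0.006, "rx": 0, "ry": 0, "rz": 0, "jaw": 0.5},
    {"dx": 0, "dy": 0, "dz": -0.006, "rx": 0, "ry": 0, "rz": 0, "jaw": 1},
    {"dx": 0, "dy": 0, "dz": -0.006, "rx": 0, "ry": 0, "rz": 0, "jaw": 1},
    {"dx": 0, "dy": 0, "dz": -0.006, "rx": 0, "ry": 0, "rz": 0, "jaw": 1},
    {"dx": 0, "dy": 0, "dz": -0.006, "rx": 0, "ry": 0, "rz": 0, "jaw": 1},
    {"dx": 0, "dy": 0, "dz": -0.1, "rx": 0, "ry": 0, "rz": 0, "jaw": 1},
    {"dx": 0, "dy": 0, "dz": -0.25, "rx": 0, "ry": 0, "rz": 0, "jaw": 1},
    {"dx": 0, "dy": 0, "dz": -0.45, "rx": 0, "ry": 0, "rz": 0, "jaw": 1},
    {"dx": 0, "dy": 0, "dz": -0.64, "rx": 0, "ry": 0, "rz": 0, "jaw": 1},
    {"dx": 0, "dy": 0, "dz": -0.64, "rx": 0, "ry": 0, "rz": 0, "jaw": 1}
  ]
}}

```text
time: 9.35
tool_pos: [0.5886, -0.3832, 0.2279]
tcp_rot: [0.005, 0.768, 0.64, 0.002]
force: [0.1, -0.4, -0.2]
opening: 0.0931
finger_force: 0.0
```

```bash
python3 -c "
from h import *
tgt(.453,-.146,.22,90);tgt(.52,-.2,.22,90)"
```

```text
t9.35 at [ 0.5886 -0.3832  0.2279] yaw79.7 j [ 0.74  0.59 -0.39  1.65  0.27  0.94  0.08] | d [ 0.836 -0.704  0.022] r [ 0.006  0.003 -0.115] F [ 0.1 -0.4 -0.2] open0.0931
t9.35 at [ 0.5886 -0.3832  0.2279] yaw79.7 j [ 0.74  0.59 -0.39  1.65  0.27  0.94  0.08] | d [ 0.672 -0.402  0.025] r [ 0.006  0.003 -0.115] F [ 0.1 -0.4 -0.2] open0.0931
```

Request:
{"api": "servo_tool", "payload": {
  "deltas": [
    {"dx": 0.15, "dy": -0.13, "dz": 0, "rx": 0, "ry": 0, "rz": 0.08, "jaw": 1},
    {"dx": 0.3, "dy": -0.25, "dz": 0, "rx": 0, "ry": 0, "rz": 0.16, "jaw": 1},
    {"dx": 0.45, "dy": -0.38, "dz": 0.05, "rx": 0, "ry": 0, "rz": 0.25, "jaw": 1},
    {"dx": 0.6, "dy": -0.51, "dz": 0.15, "rx": 0, "ry": 0, "rz": 0.33, "jaw": 1},
    {"dx": 0.75, "dy": -0.63, "dz": 0.25, "rx": 0, "ry": 0, "rz": 0.385, "jaw": 1},
    {"dx": 0.836, "dy": -0.704, "dz": 0.35, "rx": 0, "ry": 0, "rz": 0.385, "jaw": 1},
    {"dx": 0.836, "dy": -0.704, "dz": 0.43, "rx": 0, "ry": 0, "rz": 0.385, "jaw": 1},
    {"dx": 0.836, "dy": -0.704, "dz": 0.43, "rx": 0, "ry": 0, "rz": 0.385, "jaw": 1},
    {"dx": 0.836, "dy": -0.704, "dz": 0.43, "rx": 0, "ry": 0, "rz": 0.385, "jaw": 1}
  ]
}}

```text
time: 10.25
tool_pos: [0.4502, -0.145, 0.1132]
tcp_rot: [-0.0, 0.924, 0.383, -0.0]
force: [-0.1, 0.0, 0.8]
opening: 0.0926
finger_force: 0.0
```

```bash
python3 -c "
from h import *
tgt(.453,-.146,.014,45)"
```

```text
t10.25 at [ 0.4502 -0.145   0.1132] yaw45.0 j [ 0.33  0.49 -0.19  2.26  0.23  0.41 -0.84] | d [0.005 0.011 0.397] r [-0.  0.  0.] F [-0.1  0.   0.8] open0.0926
```

Request:
{"api": "servo_tool", "payload": {
  "deltas": [
    {"dx": 0.005, "dy": 0.011, "dz": 0.1, "rx": 0, "ry": 0, "rz": 0, "jaw": 1},
    {"dx": 0.005, "dy": 0.011, "dz": 0.2, "rx": 0, "ry": 0, "rz": 0, "jaw": 1},
    {"dx": 0.005, "dy": 0.011, "dz": 0.3, "rx": 0, "ry": 0, "rz": 0, "jaw": 1},
    {"dx": 0.005, "dy": 0.011, "dz": 0.37, "rx": 0, "ry": 0, "rz": 0, "jaw": 1},
    {"dx": 0.005, "dy": 0.011, "dz": 0.395, "rx": 0, "ry": 0, "rz": 0, "jaw": 1},
    {"dx": 0.005, "dy": 0.011, "dz": 0.395, "rx": 0, "ry": 0, "rz": 0, "jaw": 1},
    {"dx": 0.005, "dy": 0.011, "dz": 0.395, "rx": 0, "ry": 0, "rz": 0, "jaw": 1}
  ]
}}

```text
time: 10.95
tool_pos: [0.4532, -0.1464, 0.0152]
tcp_rot: [0.0, 0.924, 0.383, 0.0]
force: [0.6, -0.8, -0.3]
opening: 0.0931
finger_force: 0.0
```

Request:
{"api": "servo_tool", "payload": {
  "deltas": [
    {"dx": 0, "dy": 0, "dz": 0, "rx": 0, "ry": 0, "rz": 0, "jaw": 0.5},
    {"dx": 0, "dy": 0, "dz": 0, "rx": 0, "ry": 0, "rz": 0, "jaw": 0.5},
    {"dx": 0, "dy": 0, "dz": 0, "rx": 0, "ry": 0, "rz": 0, "jaw": 0.5},
    {"dx": 0, "dy": 0, "dz": 0, "rx": 0, "ry": 0, "rz": 0, "jaw": 0.5},
    {"dx": 0, "dy": 0, "dz": 0, "rx": 0, "ry": 0, "rz": 0, "jaw": 0.5},
    {"dx": 0, "dy": 0, "dz": 0, "rx": 0, "ry": 0, "rz": 0, "jaw": 0.5}
  ]
}}

```text
time: 11.55
tool_pos: [0.4523, -0.1457, 0.0147]
tcp_rot: [-0.0, 0.924, 0.383, -0.0]
force: [-0.9, 0.8, 7.2]
opening: 0.0657
finger_force: 30.0
```

Request:
{"api": "servo_tool", "payload": {
  "deltas": [
    {"dx": 0, "dy": 0, "dz": -0.1, "rx": 0, "ry": 0, "rz": 0, "jaw": 0.5},
    {"dx": 0, "dy": 0, "dz": -0.25, "rx": 0, "ry": 0, "rz": 0, "jaw": 0.5},
    {"dx": 0, "dy": 0, "dz": -0.45, "rx": 0, "ry": 0, "rz": 0, "jaw": 0.5},
    {"dx": 0, "dy": 0, "dz": -0.65, "rx": 0, "ry": 0, "rz": 0, "jaw": 0.5},
    {"dx": 0, "dy": 0, "dz": -0.85, "rx": 0, "ry": 0, "rz": 0, "jaw": 0.5},
    {"dx": 0, "dy": 0, "dz": -0.85, "rx": 0, "ry": 0, "rz": 0, "jaw": 0.5},
    {"dx": 0, "dy": 0, "dz": -0.85, "rx": 0, "ry": 0, "rz": 0, "jaw": 0.5}
  ]
}}

```text
time: 12.25
tool_pos: [0.4524, -0.1462, 0.2274]
tcp_rot: [0.001, 0.924, 0.383, 0.001]
force: [-0.5, -0.3, -3.1]
opening: 0.0656
finger_force: 30.0
```

```bash
python3 -c "
from h import *
cv2.imwrite('pics/t2.png',capture('top')[:,:,::-1]); 
im=cv2.imread('pics/t2.png');cv2.imwrite('pics/t2c.png',cv2.resize(im[140:320,280:520],None,fx=3,fy=3,interpolation=cv2.INTER_CUBIC))
tgt(.585,-.383,.22,45)"
```

```text
t12.30 at [ 0.4517 -0.146   0.2262] yaw45.0 j [ 0.43  0.32 -0.3   2.14  0.14  0.7  -0.75] | d [-0.293  1.047  0.024] r [-0.  0.  0.] F [-0.4 -0.7 -3.9] open0.0654
```

View pics/t2c.png

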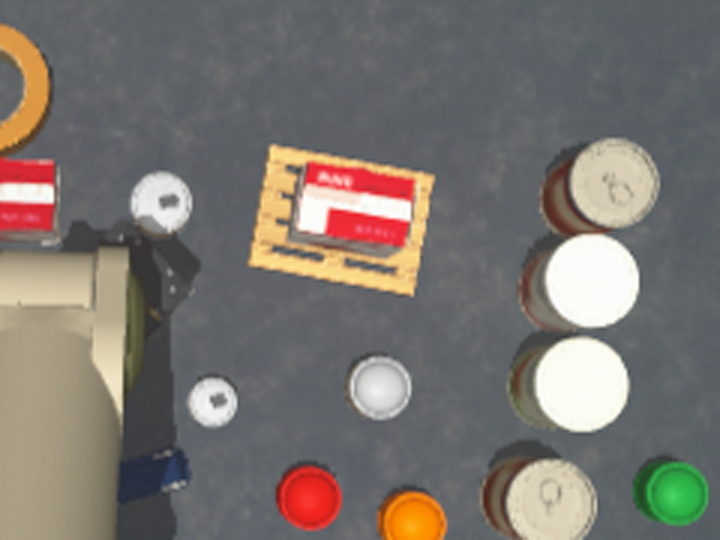

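The crop shows the carton standing on the pallet. Its top corners are about (308,158), (417,178), (406,247) and (297,231). The pallet corners are (270,145), (434,174), (413,297) and (249,267).

```bash
python3 -c "
from h import *
for c,z in [([(308,158),(417,178),(406,247),(297,231)],.112),([(270,145),(434,174),(413,297),(249,267)],.018)]:
    w=np.array([p2w('top',(280+x/3,140+y/3),z) for x,y in c]); a=w[1]-w[0]+w[2]-w[3]; b=w[3]-w[0]+w[2]-w[1]
    print(w.mean(0).round(4),np.linalg.norm(a)/2,np.linalg.norm(b)/2,np.degrees(np.arctan2(a[1],a[0])))
"
```

```text
[ 0.5842 -0.3847  0.112 ] 0.09282151609517061 0.061027927093012725 -99.1592870909091
[ 0.5814 -0.3839  0.018 ] 0.1495854525727563 0.11270345275394644 -99.96985126235903
```

Request:
{"api": "servo_tool", "payload": {
  "deltas": [
    {"dx": -0.04, "dy": 0.13, "dz": 0, "rx": 0, "ry": 0, "rz": 0, "jaw": 0.5},
    {"dx": -0.08, "dy": 0.28, "dz": 0, "rx": 0, "ry": 0, "rz": 0, "jaw": 0.5},
    {"dx": -0.12, "dy": 0.43, "dz": 0, "rx": 0, "ry": 0, "rz": 0, "jaw": 0.5},
    {"dx": -0.16, "dy": 0.58, "dz": 0, "rx": 0, "ry": 0, "rz": 0, "jaw": 0.5},
    {"dx": -0.2, "dy": 0.73, "dz": 0, "rx": 0, "ry": 0, "rz": 0, "jaw": 0.5},
    {"dx": -0.24, "dy": 0.87, "dz": 0, "rx": 0, "ry": 0, "rz": 0, "jaw": 0.5},
    {"dx": -0.28, "dy": 0.97, "dz": 0, "rx": 0, "ry": 0, "rz": 0, "jaw": 0.5},
    {"dx": -0.29, "dy": 1, "dz": 0.05, "rx": 0, "ry": 0, "rz": 0, "jaw": 0.5},
    {"dx": -0.29, "dy": 1, "dz": 0.05, "rx": 0, "ry": 0, "rz": 0, "jaw": 0.5},
    {"dx": -0.29, "dy": 1, "dz": 0.05, "rx": 0, "ry": 0, "rz": 0, "jaw": 0.5}
  ]
}}

```text
time: 13.3
tool_pos: [0.5771, -0.372, 0.2119]
tcp_rot: [-0.002, 0.924, 0.383, -0.001]
force: [-0.1, -0.0, -3.1]
opening: 0.0656
finger_force: 30.0
```

```bash
python3 -c "
from h import *
tgt(.585,-.384,.131,45)"
```

```text
t13.30 at [ 0.5771 -0.372   0.2119] yaw45.1 j [ 0.64  0.58 -0.24  1.69  0.17  0.89 -0.45] | d [-0.011  0.058  0.323] r [-0.003  0.001  0.001] F [-0.1 -0.  -3.1] open0.0656
```

Request:
{"api": "servo_tool", "payload": {
  "deltas": [
    {"dx": -0.011, "dy": 0.058, "dz": 0.05, "rx": 0, "ry": 0, "rz": 0, "jaw": 0.5},
    {"dx": -0.011, "dy": 0.058, "dz": 0.12, "rx": 0, "ry": 0, "rz": 0, "jaw": 0.5},
    {"dx": -0.011, "dy": 0.058, "dz": 0.2, "rx": 0, "ry": 0, "rz": 0, "jaw": 0.5},
    {"dx": -0.011, "dy": 0.058, "dz": 0.27, "rx": 0, "ry": 0, "rz": 0, "jaw": 0.5},
    {"dx": -0.011, "dy": 0.058, "dz": 0.31, "rx": 0, "ry": 0, "rz": 0, "jaw": 0.5},
    {"dx": -0.011, "dy": 0.058, "dz": 0.323, "rx": 0, "ry": 0, "rz": 0, "jaw": 0.5},
    {"dx": -0.011, "dy": 0.058, "dz": 0.323, "rx": 0, "ry": 0, "rz": 0, "jaw": 0.5},
    {"dx": -0.011, "dy": 0.058, "dz": 0.323, "rx": 0, "ry": 0, "rz": 0, "jaw": 0.5}
  ]
}}

```text
time: 14.1
tool_pos: [0.587, -0.3862, 0.1344]
tcp_rot: [0.0, 0.924, 0.383, 0.0]
force: [0.1, 0.3, -3.6]
opening: 0.0656
finger_force: 30.0
```

```bash
python3 -c "
from h import *
tgt(.585,-.384,.127,45)"
```

```text
t14.10 at [ 0.587  -0.3862  0.1344] yaw45.0 j [ 0.64  0.68 -0.22  1.72  0.2   0.77 -0.46] | d [ 0.001 -0.012  0.03 ] r [ 0.001 -0.     0.   ] F [ 0.1  0.3 -3.6] open0.0656
```

Request:
{"api": "servo_tool", "payload": {
  "deltas": [
    {"dx": 0, "dy": -0.011, "dz": 0.01, "rx": 0, "ry": 0, "rz": 0, "jaw": 0.5},
    {"dx": 0, "dy": -0.011, "dz": 0.018, "rx": 0, "ry": 0, "rz": 0, "jaw": 0.5},
    {"dx": 0, "dy": -0.011, "dz": 0.022, "rx": 0, "ry": 0, "rz": 0, "jaw": 0.5},
    {"dx": 0, "dy": -0.011, "dz": 0.022, "rx": 0, "ry": 0, "rz": 0, "jaw": 0.5},
    {"dx": 0, "dy": -0.011, "dz": 0.022, "rx": 0, "ry": 0, "rz": 0, "jaw": 0.5}
  ]
}}

```text
time: 14.6
tool_pos: [0.5845, -0.3842, 0.1281]
tcp_rot: [0.0, 0.924, 0.383, 0.0]
force: [-0.4, 0.4, -3.3]
opening: 0.0658
finger_force: 30.0
```

Request:
{"api": "servo_tool", "payload": {
  "deltas": [
    {"dx": 0, "dy": 0, "dz": 0.003, "rx": 0, "ry": 0, "rz": 0, "jaw": 0.5},
    {"dx": 0, "dy": 0, "dz": 0.006, "rx": 0, "ry": 0, "rz": 0, "jaw": 0.5},
    {"dx": 0, "dy": 0, "dz": 0.006, "rx": 0, "ry": 0, "rz": 0, "jaw": 0.5}
  ]
}}

```text
time: 14.9
tool_pos: [0.5846, -0.3841, 0.127]
tcp_rot: [0.0, 0.924, 0.383, 0.0]
force: [-1.2, 0.1, 1.3]
opening: 0.0657
finger_force: 30.0
```

Contact. Release, then go up.

Request:
{"api": "servo_tool", "payload": {
  "deltas": [
    {"dx": 0, "dy": 0, "dz": 0, "rx": 0, "ry": 0, "rz": 0, "jaw": 0.75},
    {"dx": 0, "dy": 0, "dz": 0, "rx": 0, "ry": 0, "rz": 0, "jaw": 1},
    {"dx": 0, "dy": 0, "dz": 0, "rx": 0, "ry": 0, "rz": 0, "jaw": 1},
    {"dx": 0, "dy": 0, "dz": 0, "rx": 0, "ry": 0, "rz": 0, "jaw": 1},
    {"dx": 0, "dy": 0, "dz": -0.1, "rx": 0, "ry": 0, "rz": 0, "jaw": 1},
    {"dx": 0, "dy": 0, "dz": -0.25, "rx": 0, "ry": 0, "rz": 0, "jaw": 1},
    {"dx": 0, "dy": 0, "dz": -0.4, "rx": 0, "ry": 0, "rz": 0, "jaw": 1},
    {"dx": 0, "dy": 0, "dz": -0.5, "rx": 0, "ry": 0, "rz": 0, "jaw": 1},
    {"dx": 0, "dy": 0, "dz": -0.5, "rx": 0, "ry": 0, "rz": 0, "jaw": 1}
  ]
}}

```text
time: 15.8
tool_pos: [0.5862, -0.3849, 0.256]
tcp_rot: [0.003, 0.924, 0.383, 0.002]
force: [-0.0, 0.4, 0.1]
opening: 0.0928
finger_force: 0.0
```

```bash
python3 -c "
from h import *
tgt(.594,-.2205,.11,45)"
```

```text
t15.80 at [ 0.5862 -0.3849  0.256 ] yaw45.0 j [ 0.66  0.55 -0.25  1.62  0.16  0.98 -0.43] | d [ 0.486 -0.447  0.582] r [ 0.004 -0.001  0.   ] F [-0.   0.4  0.1] open0.0928
```

Request:
{"api": "servo_tool", "payload": {
  "deltas": [
    {"dx": 0.12, "dy": -0.11, "dz": 0, "rx": 0, "ry": 0, "rz": -0.08, "jaw": 1},
    {"dx": 0.24, "dy": -0.22, "dz": 0, "rx": 0, "ry": 0, "rz": -0.16, "jaw": 1},
    {"dx": 0.36, "dy": -0.33, "dz": 0, "rx": 0, "ry": 0, "rz": -0.25, "jaw": 1},
    {"dx": 0.46, "dy": -0.42, "dz": 0.1, "rx": 0, "ry": 0, "rz": -0.33, "jaw": 1},
    {"dx": 0.486, "dy": -0.447, "dz": 0.25, "rx": 0, "ry": 0, "rz": -0.39, "jaw": 1},
    {"dx": 0.486, "dy": -0.447, "dz": 0.42, "rx": 0, "ry": 0, "rz": -0.39, "jaw": 1},
    {"dx": 0.486, "dy": -0.447, "dz": 0.58, "rx": 0, "ry": 0, "rz": -0.39, "jaw": 1},
    {"dx": 0.486, "dy": -0.447, "dz": 0.58, "rx": 0, "ry": 0, "rz": -0.39, "jaw": 1},
    {"dx": 0.486, "dy": -0.447, "dz": 0.58, "rx": 0, "ry": 0, "rz": -0.39, "jaw": 1}
  ]
}}

```text
time: 16.7
tool_pos: [0.5911, -0.2188, 0.1063]
tcp_rot: [-0.001, 0.765, 0.644, -0.0]
force: [-0.6, 0.3, 1.6]
opening: 0.0931
finger_force: 0.0
```

```bash
python3 -c "
from h import *
tgt(.595,-.2205,.014,80)"
```

```text
t16.70 at [ 0.5911 -0.2188  0.1063] yaw80.1 j [ 0.5   0.66 -0.36  1.9   0.36  0.65 -0.25] | d [-0.004  0.017  0.369] r [-0.001 -0.     0.002] F [-0.6  0.3  1.6] open0.0931
```

Request:
{"api": "servo_tool", "payload": {
  "deltas": [
    {"dx": -0.004, "dy": 0.017, "dz": 0.1, "rx": 0, "ry": 0, "rz": 0, "jaw": 1},
    {"dx": -0.004, "dy": 0.017, "dz": 0.2, "rx": 0, "ry": 0, "rz": 0, "jaw": 1},
    {"dx": -0.004, "dy": 0.017, "dz": 0.3, "rx": 0, "ry": 0, "rz": 0, "jaw": 1},
    {"dx": -0.004, "dy": 0.017, "dz": 0.35, "rx": 0, "ry": 0, "rz": 0, "jaw": 1},
    {"dx": -0.004, "dy": 0.017, "dz": 0.369, "rx": 0, "ry": 0, "rz": 0, "jaw": 1},
    {"dx": -0.004, "dy": 0.017, "dz": 0.369, "rx": 0, "ry": 0, "rz": 0, "jaw": 1},
    {"dx": -0.004, "dy": 0.017, "dz": 0.369, "rx": 0, "ry": 0, "rz": 0, "jaw": 1}
  ]
}}

```text
time: 17.4
tool_pos: [0.5962, -0.2211, 0.0158]
tcp_rot: [0.001, 0.765, 0.644, 0.001]
force: [-0.0, -0.4, 0.2]
opening: 0.0927
finger_force: 0.0
```

Request:
{"api": "servo_tool", "payload": {
  "deltas": [
    {"dx": 0, "dy": 0, "dz": 0, "rx": 0, "ry": 0, "rz": 0, "jaw": 0.4},
    {"dx": 0, "dy": 0, "dz": 0, "rx": 0, "ry": 0, "rz": 0, "jaw": 0.4},
    {"dx": 0, "dy": 0, "dz": 0, "rx": 0, "ry": 0, "rz": 0, "jaw": 0.4},
    {"dx": 0, "dy": 0, "dz": 0, "rx": 0, "ry": 0, "rz": 0, "jaw": 0.4},
    {"dx": 0, "dy": 0, "dz": 0, "rx": 0, "ry": 0, "rz": 0, "jaw": 0.4},
    {"dx": 0, "dy": 0, "dz": 0, "rx": 0, "ry": 0, "rz": 0, "jaw": 0.4},
    {"dx": 0, "dy": 0, "dz": 0, "rx": 0, "ry": 0, "rz": 0, "jaw": 0.4}
  ]
}}

```text
time: 18.1
tool_pos: [0.5953, -0.2209, 0.0143]
tcp_rot: [-0.0, 0.765, 0.644, -0.0]
force: [-0.3, -0.0, 1.3]
opening: 0.0534
finger_force: 30.0
```

Request:
{"api": "servo_tool", "payload": {
  "deltas": [
    {"dx": 0, "dy": 0, "dz": -0.1, "rx": 0, "ry": 0, "rz": 0, "jaw": 0.4},
    {"dx": 0, "dy": 0, "dz": -0.25, "rx": 0, "ry": 0, "rz": 0, "jaw": 0.4},
    {"dx": 0, "dy": 0, "dz": -0.45, "rx": 0, "ry": 0, "rz": 0, "jaw": 0.4},
    {"dx": 0, "dy": 0, "dz": -0.65, "rx": 0, "ry": 0, "rz": 0, "jaw": 0.4},
    {"dx": 0, "dy": 0, "dz": -0.85, "rx": 0, "ry": 0, "rz": 0, "jaw": 0.4},
    {"dx": 0, "dy": 0, "dz": -0.9, "rx": 0, "ry": 0, "rz": 0, "jaw": 0.4},
    {"dx": 0, "dy": 0, "dz": -0.9, "rx": 0, "ry": 0, "rz": 0, "jaw": 0.4}
  ]
}}

```text
time: 18.8
tool_pos: [0.5961, -0.2212, 0.2413]
tcp_rot: [0.002, 0.765, 0.643, 0.001]
force: [-0.1, -0.3, -1.9]
opening: 0.0536
finger_force: 30.0
```

```bash
python3 -c "
from h import *
cv2.imwrite('pics/t3.png',capture('top')[:,:,::-1]); 
im=cv2.imread('pics/t3.png');cv2.imwrite('pics/t3c.png',cv2.resize(im[160:310,330:510],None,fx=4,fy=4,interpolation=cv2.INTER_CUBIC))
tgt(.585,-.384,.19,80)"
```

```text
t18.85 at [ 0.595  -0.2211  0.2391] yaw80.1 j [ 0.56  0.51 -0.44  1.78  0.26  0.91 -0.17] | d [-0.649  0.073  0.197] r [0.    0.    0.001] F [-1.1  0.2 -2.8] open0.0541
```

View pics/t3c.png

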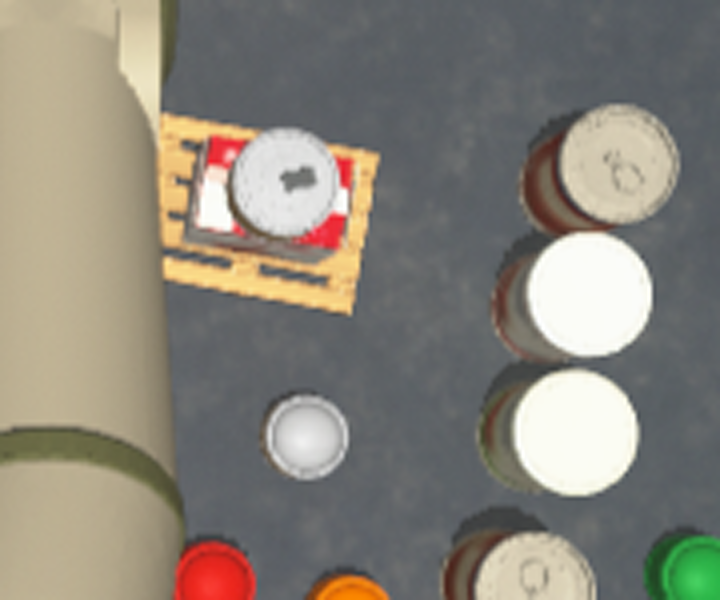

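The wide tin stands on the carton, its lid centre at crop (285,182).

```bash
python3 -c "
from h import *
print(p2w('top',(330+285/4,160+182/4),.156), p2w('top',(330+306/4,160+436/4),.045))"
```

```text
[ 0.58397414 -0.38407657  0.156     ] [ 0.43142362 -0.41322228  0.045     ]
```

Request:
{"api": "servo_tool", "payload": {
  "deltas": [
    {"dx": -0.12, "dy": 0.01, "dz": 0, "rx": 0, "ry": 0, "rz": 0, "jaw": 0.4},
    {"dx": -0.27, "dy": 0.03, "dz": 0, "rx": 0, "ry": 0, "rz": 0, "jaw": 0.4},
    {"dx": -0.42, "dy": 0.05, "dz": 0, "rx": 0, "ry": 0, "rz": 0, "jaw": 0.4},
    {"dx": -0.56, "dy": 0.065, "dz": 0, "rx": 0, "ry": 0, "rz": 0, "jaw": 0.4},
    {"dx": -0.63, "dy": 0.073, "dz": 0.04, "rx": 0, "ry": 0, "rz": 0, "jaw": 0.4},
    {"dx": -0.649, "dy": 0.073, "dz": 0.12, "rx": 0, "ry": 0, "rz": 0, "jaw": 0.4},
    {"dx": -0.649, "dy": 0.073, "dz": 0.19, "rx": 0, "ry": 0, "rz": 0, "jaw": 0.4},
    {"dx": -0.649, "dy": 0.073, "dz": 0.19, "rx": 0, "ry": 0, "rz": 0, "jaw": 0.4},
    {"dx": -0.649, "dy": 0.073, "dz": 0.19, "rx": 0, "ry": 0, "rz": 0, "jaw": 0.4}
  ]
}}

```text
time: 19.75
tool_pos: [0.5852, -0.3825, 0.1901]
tcp_rot: [-0.002, 0.765, 0.644, -0.0]
force: [0.1, 0.2, -1.8]
opening: 0.0538
finger_force: 30.0
```

```bash
python3 -c "
from h import *
tgt(.5845,-.384,.173,80)"
```

```text
t19.75 at [ 0.5852 -0.3825  0.1901] yaw80.2 j [ 0.75  0.63 -0.4   1.68  0.3   0.9   0.06] | d [-0.006 -0.001  0.068] r [-0.002 -0.001  0.002] F [ 0.1  0.2 -1.8] open0.0538
```

Request:
{"api": "servo_tool", "payload": {
  "deltas": [
    {"dx": -0.006, "dy": 0, "dz": 0.03, "rx": 0, "ry": 0, "rz": 0, "jaw": 0.4},
    {"dx": -0.006, "dy": 0, "dz": 0.055, "rx": 0, "ry": 0, "rz": 0, "jaw": 0.4},
    {"dx": -0.006, "dy": 0, "dz": 0.068, "rx": 0, "ry": 0, "rz": 0, "jaw": 0.4},
    {"dx": -0.006, "dy": 0, "dz": 0.072, "rx": 0, "ry": 0, "rz": 0, "jaw": 0.4},
    {"dx": -0.006, "dy": 0, "dz": 0.072, "rx": 0, "ry": 0, "rz": 0, "jaw": 0.4},
    {"dx": -0.006, "dy": 0, "dz": 0.072, "rx": 0, "ry": 0, "rz": 0, "jaw": 0.4}
  ]
}}

```text
time: 20.35
tool_pos: [0.5854, -0.3854, 0.1741]
tcp_rot: [0.0, 0.765, 0.644, 0.0]
force: [-0.3, -0.5, -1.7]
opening: 0.0535
finger_force: 30.0
```

Request:
{"api": "servo_tool", "payload": {
  "deltas": [
    {"dx": 0.005, "dy": -0.004, "dz": 0.006, "rx": 0, "ry": 0, "rz": 0, "jaw": 0.4},
    {"dx": 0.005, "dy": -0.004, "dz": 0.011, "rx": 0, "ry": 0, "rz": 0, "jaw": 0.4},
    {"dx": 0.005, "dy": -0.004, "dz": 0.013, "rx": 0, "ry": 0, "rz": 0, "jaw": 0.4},
    {"dx": 0.005, "dy": -0.004, "dz": 0.013, "rx": 0, "ry": 0, "rz": 0, "jaw": 0.4}
  ]
}}

```text
time: 20.75
tool_pos: [0.5845, -0.3839, 0.1706]
tcp_rot: [-0.0, 0.765, 0.644, -0.0]
force: [-0.8, -0.3, -1.0]
opening: 0.0535
finger_force: 30.0
```

Request:
{"api": "servo_tool", "payload": {
  "deltas": [
    {"dx": 0, "dy": 0, "dz": 0.003, "rx": 0, "ry": 0, "rz": 0, "jaw": 0.4},
    {"dx": 0, "dy": 0, "dz": 0.003, "rx": 0, "ry": 0, "rz": 0, "jaw": 0.4}
  ]
}}

```text
time: 20.95
tool_pos: [0.5845, -0.3839, 0.1706]
tcp_rot: [0.0, 0.765, 0.644, -0.0]
force: [-2.1, 1.1, 5.0]
opening: 0.0535
finger_force: 30.0
```

Request:
{"api": "servo_tool", "payload": {
  "deltas": [
    {"dx": 0, "dy": 0, "dz": 0, "rx": 0, "ry": 0, "rz": 0, "jaw": 0.7},
    {"dx": 0, "dy": 0, "dz": 0, "rx": 0, "ry": 0, "rz": 0, "jaw": 1},
    {"dx": 0, "dy": 0, "dz": 0, "rx": 0, "ry": 0, "rz": 0, "jaw": 1},
    {"dx": 0, "dy": 0, "dz": 0, "rx": 0, "ry": 0, "rz": 0, "jaw": 1},
    {"dx": 0, "dy": 0, "dz": -0.1, "rx": 0, "ry": 0, "rz": 0, "jaw": 1},
    {"dx": 0, "dy": 0, "dz": -0.25, "rx": 0, "ry": 0, "rz": 0, "jaw": 1},
    {"dx": 0, "dy": 0, "dz": -0.4, "rx": 0, "ry": 0, "rz": 0, "jaw": 1},
    {"dx": 0, "dy": 0, "dz": -0.45, "rx": 0, "ry": 0, "rz": 0, "jaw": 1},
    {"dx": 0, "dy": 0, "dz": -0.45, "rx": 0, "ry": 0, "rz": 0, "jaw": 1}
  ]
}}

```text
time: 21.85
tool_pos: [0.5853, -0.3843, 0.2844]
tcp_rot: [0.002, 0.765, 0.644, 0.001]
force: [1.3, -0.9, -0.4]
opening: 0.0928
finger_force: 0.0
```

```bash
python3 -c "
from h import *
tgt(.4225,-.2655,.16,45)"
```

```text
t21.85 at [ 0.5853 -0.3843  0.2844] yaw80.1 j [ 0.77  0.55 -0.43  1.58  0.25  1.06  0.1 ] | d [ 0.357 -0.725  0.495] r [0.002 0.    0.39 ] F [ 1.3 -0.9 -0.4] open0.0928
```

Request:
{"api": "servo_tool", "payload": {
  "deltas": [
    {"dx": 0.06, "dy": -0.12, "dz": 0, "rx": 0, "ry": 0, "rz": 0.08, "jaw": 0.75},
    {"dx": 0.12, "dy": -0.25, "dz": 0, "rx": 0, "ry": 0, "rz": 0.17, "jaw": 0.75},
    {"dx": 0.18, "dy": -0.38, "dz": 0, "rx": 0, "ry": 0, "rz": 0.26, "jaw": 0.75},
    {"dx": 0.24, "dy": -0.5, "dz": 0.05, "rx": 0, "ry": 0, "rz": 0.35, "jaw": 0.75},
    {"dx": 0.3, "dy": -0.62, "dz": 0.15, "rx": 0, "ry": 0, "rz": 0.44, "jaw": 0.75},
    {"dx": 0.357, "dy": -0.72, "dz": 0.27, "rx": 0, "ry": 0, "rz": 0.53, "jaw": 0.75},
    {"dx": 0.357, "dy": -0.73, "dz": 0.4, "rx": 0, "ry": 0, "rz": 0.62, "jaw": 0.75},
    {"dx": 0.357, "dy": -0.73, "dz": 0.5, "rx": 0, "ry": 0, "rz": 0.72, "jaw": 0.75},
    {"dx": 0.357, "dy": -0.73, "dz": 0.6, "rx": 0, "ry": 0, "rz": 0.72, "jaw": 0.75},
    {"dx": 0.357, "dy": -0.73, "dz": 0.6, "rx": 0, "ry": 0, "rz": 0.72, "jaw": 0.75}
  ]
}}

```text
time: 22.85
tool_pos: [0.4176, -0.2633, 0.1289]
tcp_rot: [-0.002, 0.991, 0.134, -0.003]
force: [0.6, 0.6, 0.0]
opening: 0.0697
finger_force: 0.0
```

```bash
python3 -c "
from h import *
tgt(.421,-.2655,.014,15)"
```

```text
t22.85 at [ 0.4176 -0.2633  0.1289] yaw15.4 j [ 0.55  0.48 -0.14  2.2   0.14  0.47 -1.  ] | d [0.013 0.014 0.459] r [-0.003  0.003  0.004] F [0.6 0.6 0. ] open0.0697
```

Request:
{"api": "servo_tool", "payload": {
  "deltas": [
    {"dx": 0.013, "dy": 0.012, "dz": 0.12, "rx": 0, "ry": 0, "rz": 0, "jaw": 0.75},
    {"dx": 0.013, "dy": 0.012, "dz": 0.25, "rx": 0, "ry": 0, "rz": 0, "jaw": 0.75},
    {"dx": 0.013, "dy": 0.012, "dz": 0.36, "rx": 0, "ry": 0, "rz": 0, "jaw": 0.75},
    {"dx": 0.013, "dy": 0.012, "dz": 0.43, "rx": 0, "ry": 0, "rz": 0, "jaw": 0.75},
    {"dx": 0.013, "dy": 0.012, "dz": 0.455, "rx": 0, "ry": 0, "rz": 0, "jaw": 0.75},
    {"dx": 0.013, "dy": 0.012, "dz": 0.455, "rx": 0, "ry": 0, "rz": 0, "jaw": 0.75},
    {"dx": 0.013, "dy": 0.012, "dz": 0.455, "rx": 0, "ry": 0, "rz": 0, "jaw": 0.75}
  ]
}}

```text
time: 23.55
tool_pos: [0.4241, -0.2669, 0.0194]
tcp_rot: [0.0, 0.991, 0.133, 0.0]
force: [0.3, 0.3, 0.6]
opening: 0.0695
finger_force: 0.0
```

Request:
{"api": "servo_tool", "payload": {
  "deltas": [
    {"dx": 0, "dy": 0, "dz": 0, "rx": 0, "ry": 0, "rz": 0, "jaw": 0.25},
    {"dx": 0, "dy": 0, "dz": 0, "rx": 0, "ry": 0, "rz": 0, "jaw": 0.25},
    {"dx": 0, "dy": 0, "dz": 0, "rx": 0, "ry": 0, "rz": 0, "jaw": 0.25},
    {"dx": 0, "dy": 0, "dz": 0, "rx": 0, "ry": 0, "rz": 0, "jaw": 0.25},
    {"dx": 0, "dy": 0, "dz": 0, "rx": 0, "ry": 0, "rz": 0, "jaw": 0.25},
    {"dx": 0, "dy": 0, "dz": 0, "rx": 0, "ry": 0, "rz": 0, "jaw": 0.25},
    {"dx": 0, "dy": 0, "dz": 0, "rx": 0, "ry": 0, "rz": 0, "jaw": 0.25}
  ]
}}

```text
time: 24.25
tool_pos: [0.4239, -0.2666, 0.0189]
tcp_rot: [0.0, 0.991, 0.133, 0.0]
force: [-0.7, 1.1, 6.3]
opening: 0.0419
finger_force: 30.0
```

Request:
{"api": "servo_tool", "payload": {
  "deltas": [
    {"dx": 0, "dy": 0, "dz": -0.1, "rx": 0, "ry": 0, "rz": 0, "jaw": 0.25},
    {"dx": 0, "dy": 0, "dz": -0.25, "rx": 0, "ry": 0, "rz": 0, "jaw": 0.25},
    {"dx": 0, "dy": 0, "dz": -0.45, "rx": 0, "ry": 0, "rz": 0, "jaw": 0.25},
    {"dx": 0, "dy": 0, "dz": -0.65, "rx": 0, "ry": 0, "rz": 0, "jaw": 0.25},
    {"dx": 0, "dy": 0, "dz": -0.85, "rx": 0, "ry": 0, "rz": 0, "jaw": 0.25},
    {"dx": 0, "dy": 0, "dz": -0.98, "rx": 0, "ry": 0, "rz": 0, "jaw": 0.25},
    {"dx": 0, "dy": 0, "dz": -0.98, "rx": 0, "ry": 0, "rz": 0, "jaw": 0.25}
  ]
}}

```text
time: 24.95
tool_pos: [0.4255, -0.2677, 0.268]
tcp_rot: [0.002, 0.991, 0.133, 0.003]
force: [0.7, 0.2, -1.7]
opening: 0.0415
finger_force: 30.0
```

```bash
python3 -c "
from h import *
im=capture('top')[:,:,::-1]; cv2.imwrite('pics/t4.png',im)
cv2.imwrite('pics/t4c.png',cv2.resize(im[160:310,330:510],None,fx=4,fy=4,interpolation=cv2.INTER_CUBIC))
tgt(.5845,-.384,.26,15)"
```

```text
t25.00 at [ 0.4245 -0.2672  0.2656] yaw15.3 j [ 0.6   0.29 -0.19  2.05  0.08  0.8  -0.94] | d [0.494 0.619 0.026] r [ 0.002 -0.002  0.003] F [ 0.3  0.  -2.3] open0.0416
```

View pics/t4c.png

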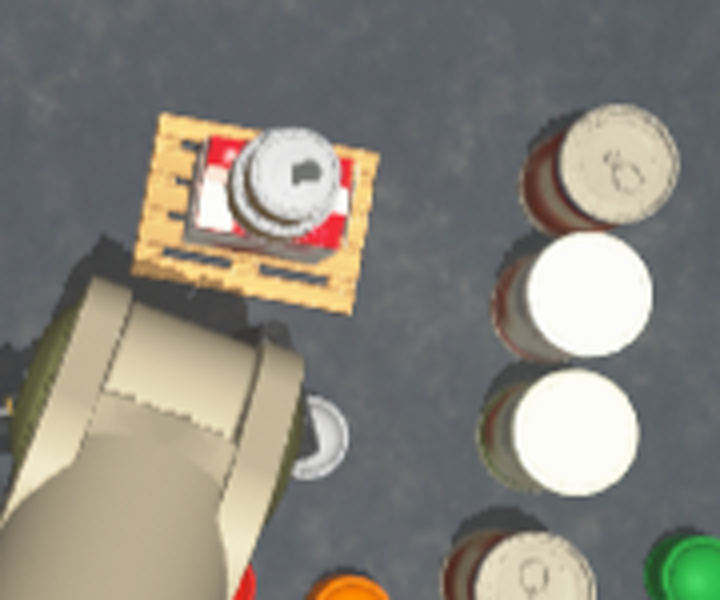

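The medium tin is on the wide tin, lid centre at crop (294,174).

```bash
python3 -c "
from h import *
print(p2w('top',(330+294/4,160+174/4),.198))"
```

```text
[ 0.58286858 -0.38333066  0.198     ]
```

Request:
{"api": "servo_tool", "payload": {
  "deltas": [
    {"dx": 0.08, "dy": 0.1, "dz": 0, "rx": 0, "ry": 0, "rz": 0, "jaw": 0.25},
    {"dx": 0.17, "dy": 0.21, "dz": 0, "rx": 0, "ry": 0, "rz": 0, "jaw": 0.25},
    {"dx": 0.26, "dy": 0.33, "dz": 0, "rx": 0, "ry": 0, "rz": 0, "jaw": 0.25},
    {"dx": 0.35, "dy": 0.44, "dz": 0, "rx": 0, "ry": 0, "rz": 0, "jaw": 0.25},
    {"dx": 0.43, "dy": 0.54, "dz": 0, "rx": 0, "ry": 0, "rz": 0, "jaw": 0.25},
    {"dx": 0.48, "dy": 0.6, "dz": 0, "rx": 0, "ry": 0, "rz": 0, "jaw": 0.25},
    {"dx": 0.5, "dy": 0.62, "dz": 0, "rx": 0, "ry": 0, "rz": 0, "jaw": 0.25},
    {"dx": 0.5, "dy": 0.62, "dz": 0.03, "rx": 0, "ry": 0, "rz": 0, "jaw": 0.25},
    {"dx": 0.5, "dy": 0.62, "dz": 0.03, "rx": 0, "ry": 0, "rz": 0, "jaw": 0.25},
    {"dx": 0.5, "dy": 0.62, "dz": 0.03, "rx": 0, "ry": 0, "rz": 0, "jaw": 0.25}
  ]
}}

```text
time: 26.0
tool_pos: [0.5844, -0.3824, 0.2556]
tcp_rot: [-0.0, 0.991, 0.133, -0.001]
force: [-0.0, 0.4, -0.6]
opening: 0.0412
finger_force: 30.0
```

```bash
python3 -c "
from h import *
tgt(.5865,-.3835,.225,15)"
```

```text
t26.00 at [ 0.5844 -0.3824  0.2556] yaw15.3 j [ 0.6   0.55 -0.16  1.63  0.1   0.98 -0.9 ] | d [0.007 0.007 0.122] r [-0.001  0.001  0.004] F [-0.   0.4 -0.6] open0.0412
```

Request:
{"api": "servo_tool", "payload": {
  "deltas": [
    {"dx": 0.006, "dy": 0.005, "dz": 0.04, "rx": 0, "ry": 0, "rz": 0, "jaw": 0.25},
    {"dx": 0.006, "dy": 0.005, "dz": 0.08, "rx": 0, "ry": 0, "rz": 0, "jaw": 0.25},
    {"dx": 0.006, "dy": 0.005, "dz": 0.11, "rx": 0, "ry": 0, "rz": 0, "jaw": 0.25},
    {"dx": 0.006, "dy": 0.005, "dz": 0.125, "rx": 0, "ry": 0, "rz": 0, "jaw": 0.25},
    {"dx": 0.006, "dy": 0.005, "dz": 0.13, "rx": 0, "ry": 0, "rz": 0, "jaw": 0.25},
    {"dx": 0.006, "dy": 0.005, "dz": 0.13, "rx": 0, "ry": 0, "rz": 0, "jaw": 0.25},
    {"dx": 0.006, "dy": 0.005, "dz": 0.13, "rx": 0, "ry": 0, "rz": 0, "jaw": 0.25}
  ]
}}

```text
time: 26.7
tool_pos: [0.5874, -0.3841, 0.2239]
tcp_rot: [0.0, 0.991, 0.133, 0.0]
force: [0.8, 0.2, -0.7]
opening: 0.0414
finger_force: 30.0
```

```bash
python3 -c "
from h import *
tgt(.5865,-.3835,.218,15)"
```

```text
t26.70 at [ 0.5874 -0.3841  0.2239] yaw15.3 j [ 0.6   0.58 -0.16  1.65  0.11  0.92 -0.9 ] | d [-0.003 -0.003  0.024] r [ 0.    -0.     0.004] F [ 0.8  0.2 -0.7] open0.0414
```

Request:
{"api": "servo_tool", "payload": {
  "deltas": [
    {"dx": -0.004, "dy": 0, "dz": 0.01, "rx": 0, "ry": 0, "rz": 0, "jaw": 0.25},
    {"dx": -0.004, "dy": 0, "dz": 0.02, "rx": 0, "ry": 0, "rz": 0, "jaw": 0.25},
    {"dx": -0.004, "dy": 0, "dz": 0.025, "rx": 0, "ry": 0, "rz": 0, "jaw": 0.25},
    {"dx": -0.004, "dy": 0, "dz": 0.025, "rx": 0, "ry": 0, "rz": 0, "jaw": 0.25}
  ]
}}

```text
time: 27.1
tool_pos: [0.5862, -0.3842, 0.2173]
tcp_rot: [0.0, 0.991, 0.133, -0.0]
force: [0.4, -0.3, -0.1]
opening: 0.0417
finger_force: 30.0
```

Request:
{"api": "servo_tool", "payload": {
  "deltas": [
    {"dx": 0, "dy": 0, "dz": 0.003, "rx": 0, "ry": 0, "rz": 0, "jaw": 0.25},
    {"dx": 0, "dy": 0, "dz": 0.003, "rx": 0, "ry": 0, "rz": 0, "jaw": 0.25}
  ]
}}

```text
time: 27.3
tool_pos: [0.5863, -0.3843, 0.2172]
tcp_rot: [0.0, 0.991, 0.133, 0.0]
force: [-1.2, 1.4, 3.9]
opening: 0.0414
finger_force: 30.0
```

Request:
{"api": "servo_tool", "payload": {
  "deltas": [
    {"dx": 0, "dy": 0, "dz": 0, "rx": 0, "ry": 0, "rz": 0, "jaw": 0.5},
    {"dx": 0, "dy": 0, "dz": 0, "rx": 0, "ry": 0, "rz": 0, "jaw": 0.9},
    {"dx": 0, "dy": 0, "dz": 0, "rx": 0, "ry": 0, "rz": 0, "jaw": 0.9},
    {"dx": 0, "dy": 0, "dz": 0, "rx": 0, "ry": 0, "rz": 0, "jaw": 0.9},
    {"dx": 0, "dy": 0, "dz": 0, "rx": 0, "ry": 0, "rz": 0, "jaw": 0.9},
    {"dx": 0, "dy": 0, "dz": -0.1, "rx": 0, "ry": 0, "rz": 0, "jaw": 0.9},
    {"dx": 0, "dy": 0, "dz": -0.2, "rx": 0, "ry": 0, "rz": 0, "jaw": 0.9},
    {"dx": 0, "dy": 0, "dz": -0.3, "rx": 0, "ry": 0, "rz": 0, "jaw": 0.9},
    {"dx": 0, "dy": 0, "dz": -0.35, "rx": 0, "ry": 0, "rz": 0, "jaw": 0.9},
    {"dx": 0, "dy": 0, "dz": -0.35, "rx": 0, "ry": 0, "rz": 0, "jaw": 0.9}
  ]
}}

```text
time: 28.3
tool_pos: [0.5869, -0.3846, 0.3058]
tcp_rot: [0.001, 0.991, 0.133, 0.001]
force: [-0.2, 0.9, 0.8]
opening: 0.0838
finger_force: 0.0
```

```bash
python3 -c "
from h import *
tgt(.4345,-.411,.15,15)"
```

```text
t28.30 at [ 0.5869 -0.3846  0.3058] yaw15.3 j [ 0.6   0.51 -0.16  1.57  0.09  1.07 -0.89] | d [-0.617 -0.061  0.622] r [ 0.001 -0.001  0.003] F [-0.2  0.9  0.8] open0.0838
```

Request:
{"api": "servo_tool", "payload": {
  "deltas": [
    {"dx": -0.12, "dy": -0.01, "dz": 0, "rx": 0, "ry": 0, "rz": 0, "jaw": 0.9},
    {"dx": -0.25, "dy": -0.02, "dz": 0, "rx": 0, "ry": 0, "rz": -0.08, "jaw": 0.9},
    {"dx": -0.38, "dy": -0.04, "dz": 0, "rx": 0, "ry": 0, "rz": -0.16, "jaw": 0.9},
    {"dx": -0.5, "dy": -0.05, "dz": 0, "rx": 0, "ry": 0, "rz": -0.25, "jaw": 0.9},
    {"dx": -0.6, "dy": -0.06, "dz": 0.1, "rx": 0, "ry": 0, "rz": -0.33, "jaw": 0.9},
    {"dx": -0.617, "dy": -0.061, "dz": 0.25, "rx": 0, "ry": 0, "rz": -0.33, "jaw": 0.9},
    {"dx": -0.617, "dy": -0.061, "dz": 0.4, "rx": 0, "ry": 0, "rz": -0.33, "jaw": 0.9},
    {"dx": -0.617, "dy": -0.061, "dz": 0.6, "rx": 0, "ry": 0, "rz": -0.33, "jaw": 0.9},
    {"dx": -0.617, "dy": -0.061, "dz": 0.75, "rx": 0, "ry": 0, "rz": -0.33, "jaw": 0.9},
    {"dx": -0.617, "dy": -0.061, "dz": 0.75, "rx": 0, "ry": 0, "rz": -0.33, "jaw": 0.9}
  ]
}}

```text
time: 29.3
tool_pos: [0.4305, -0.4078, 0.1111]
tcp_rot: [-0.004, 0.924, 0.383, -0.002]
force: [-0.2, -0.2, -0.0]
opening: 0.0833
finger_force: 0.0
```

```bash
python3 -c "
from h import *
im=capture('top')[:,:,::-1]; cv2.imwrite('pics/t5c.png',cv2.resize(im[160:310,330:510],None,fx=4,fy=4,interpolation=cv2.INTER_CUBIC))
tgt(.4345,-.411,.015,45)"
```

```text
t29.35 at [ 0.4319 -0.4089  0.114 ] yaw45.0 j [ 0.82  0.6  -0.23  1.98  0.23  0.59 -0.35] | d [0.001 0.016 0.396] r [-0.004  0.     0.001] F [-0.1  0.5  0.8] open0.0835
```

View pics/t5c.png

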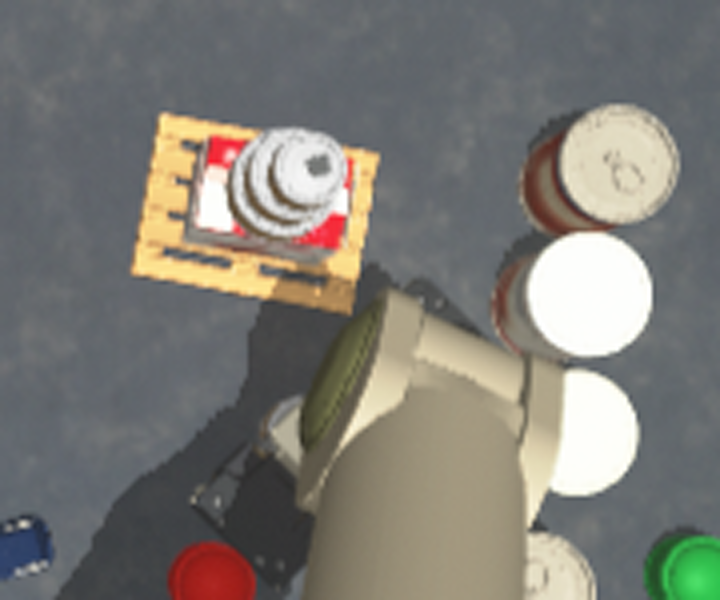

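The narrow tin is on top, lid centre at crop (309,166), and the stack is upright. Now the blown tin.

Request:
{"api": "servo_tool", "payload": {
  "deltas": [
    {"dx": 0, "dy": 0.014, "dz": 0.1, "rx": 0, "ry": 0, "rz": 0, "jaw": 0.9},
    {"dx": 0, "dy": 0.014, "dz": 0.2, "rx": 0, "ry": 0, "rz": 0, "jaw": 0.9},
    {"dx": 0, "dy": 0.014, "dz": 0.3, "rx": 0, "ry": 0, "rz": 0, "jaw": 0.9},
    {"dx": 0, "dy": 0.014, "dz": 0.37, "rx": 0, "ry": 0, "rz": 0, "jaw": 0.9},
    {"dx": 0, "dy": 0.014, "dz": 0.39, "rx": 0, "ry": 0, "rz": 0, "jaw": 0.9},
    {"dx": 0, "dy": 0.014, "dz": 0.39, "rx": 0, "ry": 0, "rz": 0, "jaw": 0.9},
    {"dx": 0, "dy": 0.014, "dz": 0.39, "rx": 0, "ry": 0, "rz": 0, "jaw": 0.9}
  ]
}}

```text
time: 30.05
tool_pos: [0.4367, -0.4134, 0.0207]
tcp_rot: [0.001, 0.924, 0.383, 0.0]
force: [-0.7, 0.1, 0.0]
opening: 0.0837
finger_force: 0.0
```

Request:
{"api": "servo_tool", "payload": {
  "deltas": [
    {"dx": 0, "dy": 0, "dz": 0, "rx": 0, "ry": 0, "rz": 0, "jaw": 0.4},
    {"dx": 0, "dy": 0, "dz": 0, "rx": 0, "ry": 0, "rz": 0, "jaw": 0.4},
    {"dx": 0, "dy": 0, "dz": 0, "rx": 0, "ry": 0, "rz": 0, "jaw": 0.4},
    {"dx": 0, "dy": 0, "dz": 0, "rx": 0, "ry": 0, "rz": 0, "jaw": 0.4},
    {"dx": 0, "dy": 0, "dz": 0, "rx": 0, "ry": 0, "rz": 0, "jaw": 0.4},
    {"dx": 0, "dy": 0, "dz": 0, "rx": 0, "ry": 0, "rz": 0, "jaw": 0.4},
    {"dx": 0, "dy": 0, "dz": 0, "rx": 0, "ry": 0, "rz": 0, "jaw": 0.4}
  ]
}}

```text
time: 30.75
tool_pos: [0.4355, -0.4125, 0.0193]
tcp_rot: [-0.0, 0.924, 0.383, -0.0]
force: [-2.6, 1.9, 5.8]
opening: 0.0535
finger_force: 30.0
```

```bash
python3 -c "
from h import *
print(p2w('top',(330+309/4,160+166/4),.238))
tgt(.4345,-.411,.15,45);tgt(.473,-.19,.15,60)"
```

```text
[ 0.58176345 -0.38597892  0.238     ]
t30.75 at [ 0.4355 -0.4125  0.0193] yaw45.0 j [ 0.78  0.74 -0.17  2.02  0.29  0.4  -0.4 ] | d [ 0.001 -0.008 -0.523] r [-0.001  0.     0.   ] F [-2.6  1.9  5.8] open0.0535
t30.75 at [ 0.4355 -0.4125  0.0193] yaw45.0 j [ 0.78  0.74 -0.17  2.02  0.29  0.4  -0.4 ] | d [ 0.735 -0.523 -0.523] r [-0.001  0.    -0.166] F [-2.6  1.9  5.8] open0.0535
```

Request:
{"api": "servo_tool", "payload": {
  "deltas": [
    {"dx": 0, "dy": 0, "dz": -0.1, "rx": 0, "ry": 0, "rz": 0, "jaw": 0.4},
    {"dx": 0, "dy": 0, "dz": -0.28, "rx": 0, "ry": 0, "rz": 0, "jaw": 0.4},
    {"dx": 0.1, "dy": -0.1, "dz": -0.45, "rx": 0, "ry": 0, "rz": 0, "jaw": 0.4},
    {"dx": 0.23, "dy": -0.21, "dz": -0.52, "rx": 0, "ry": 0, "rz": -0.04, "jaw": 0.4},
    {"dx": 0.37, "dy": -0.31, "dz": -0.52, "rx": 0, "ry": 0, "rz": -0.08, "jaw": 0.4},
    {"dx": 0.5, "dy": -0.4, "dz": -0.52, "rx": 0, "ry": 0, "rz": -0.12, "jaw": 0.4},
    {"dx": 0.64, "dy": -0.48, "dz": -0.52, "rx": 0, "ry": 0, "rz": -0.16, "jaw": 0.4},
    {"dx": 0.735, "dy": -0.52, "dz": -0.52, "rx": 0, "ry": 0, "rz": -0.16, "jaw": 0.4},
    {"dx": 0.735, "dy": -0.52, "dz": -0.52, "rx": 0, "ry": 0, "rz": -0.16, "jaw": 0.4}
  ]
}}

```text
time: 31.65
tool_pos: [0.4756, -0.187, 0.1493]
tcp_rot: [-0.0, 0.867, 0.498, 0.001]
force: [-0.8, -0.1, -1.7]
opening: 0.0537
finger_force: 30.0
```

```bash
python3 -c "
from h import *
tgt(.473,.0365,.1,60)"
```

```text
t31.65 at [ 0.4756 -0.187   0.1493] yaw59.8 j [ 0.49  0.47 -0.31  2.15  0.26  0.56 -0.54] | d [ 0.767 -0.459  0.198] r [ 0.    -0.001 -0.003] F [-0.8 -0.1 -1.7] open0.0537
```

Request:
{"api": "servo_tool", "payload": {
  "deltas": [
    {"dx": 0.1, "dy": -0.06, "dz": 0, "rx": 0, "ry": 0, "rz": 0.06, "jaw": 0.4},
    {"dx": 0.22, "dy": -0.13, "dz": 0, "rx": 0, "ry": 0, "rz": 0.14, "jaw": 0.4},
    {"dx": 0.34, "dy": -0.2, "dz": 0, "rx": 0, "ry": 0, "rz": 0.22, "jaw": 0.4},
    {"dx": 0.47, "dy": -0.28, "dz": 0, "rx": 0, "ry": 0, "rz": 0.3, "jaw": 0.4},
    {"dx": 0.6, "dy": -0.36, "dz": 0, "rx": 0, "ry": 0, "rz": 0.38, "jaw": 0.4},
    {"dx": 0.72, "dy": -0.43, "dz": 0, "rx": 0, "ry": 0, "rz": 0.46, "jaw": 0.4},
    {"dx": 0.767, "dy": -0.459, "dz": 0, "rx": 0, "ry": 0, "rz": 0.555, "jaw": 0.4},
    {"dx": 0.767, "dy": -0.459, "dz": 0.1, "rx": 0, "ry": 0, "rz": 0.555, "jaw": 0.4},
    {"dx": 0.767, "dy": -0.459, "dz": 0.2, "rx": 0, "ry": 0, "rz": 0.555, "jaw": 0.4},
    {"dx": 0.767, "dy": -0.459, "dz": 0.2, "rx": 0, "ry": 0, "rz": 0.555, "jaw": 0.4}
  ]
}}

```text
time: 32.65
tool_pos: [0.4714, 0.032, 0.097]
tcp_rot: [0.0, 0.997, 0.083, -0.002]
force: [0.2, -0.4, -1.6]
opening: 0.0534
finger_force: 30.0
```

```bash
python3 -c "
from h import *
tgt(.472,.0365,.03,9.9)"
```

```text
t32.65 at [0.4714 0.032  0.097 ] yaw9.5 j [-0.17  0.52 -0.02  2.28  0.04  0.35 -1.63] | d [ 0.006 -0.017  0.268] r [ 0.     0.003 -0.005] F [ 0.2 -0.4 -1.6] open0.0534
```

Request:
{"api": "servo_tool", "payload": {
  "deltas": [
    {"dx": 0.006, "dy": -0.015, "dz": 0.08, "rx": 0, "ry": 0, "rz": 0, "jaw": 0.4},
    {"dx": 0.006, "dy": -0.015, "dz": 0.16, "rx": 0, "ry": 0, "rz": 0, "jaw": 0.4},
    {"dx": 0.006, "dy": -0.015, "dz": 0.22, "rx": 0, "ry": 0, "rz": 0, "jaw": 0.4},
    {"dx": 0.006, "dy": -0.015, "dz": 0.255, "rx": 0, "ry": 0, "rz": 0, "jaw": 0.4},
    {"dx": 0.006, "dy": -0.015, "dz": 0.275, "rx": 0, "ry": 0, "rz": 0, "jaw": 0.4},
    {"dx": 0.006, "dy": -0.015, "dz": 0.285, "rx": 0, "ry": 0, "rz": 0, "jaw": 0.4},
    {"dx": 0.006, "dy": -0.015, "dz": 0.285, "rx": 0, "ry": 0, "rz": 0, "jaw": 0.4}
  ]
}}

```text
time: 33.35
tool_pos: [0.4736, 0.0363, 0.0281]
tcp_rot: [0.0, 0.997, 0.082, 0.0]
force: [-0.1, -0.4, -1.5]
opening: 0.0536
finger_force: 30.0
```

Request:
{"api": "servo_tool", "payload": {
  "deltas": [
    {"dx": 0, "dy": 0, "dz": 0.008, "rx": 0, "ry": 0, "rz": 0, "jaw": 0.4},
    {"dx": 0, "dy": 0, "dz": 0.014, "rx": 0, "ry": 0, "rz": 0, "jaw": 0.4},
    {"dx": 0, "dy": 0, "dz": 0.016, "rx": 0, "ry": 0, "rz": 0, "jaw": 0.4},
    {"dx": 0, "dy": 0, "dz": 0.016, "rx": 0, "ry": 0, "rz": 0, "jaw": 0.4}
  ]
}}

```text
time: 33.75
tool_pos: [0.4735, 0.0365, 0.0239]
tcp_rot: [0.0, 0.997, 0.083, 0.0]
force: [-0.3, -0.6, -2.4]
opening: 0.0537
finger_force: 30.0
```

Request:
{"api": "servo_tool", "payload": {
  "deltas": [
    {"dx": 0, "dy": 0, "dz": 0.004, "rx": 0, "ry": 0, "rz": 0, "jaw": 0.4},
    {"dx": 0, "dy": 0, "dz": 0.004, "rx": 0, "ry": 0, "rz": 0, "jaw": 0.4}
  ]
}}

```text
time: 33.95
tool_pos: [0.4735, 0.0366, 0.0232]
tcp_rot: [-0.0, 0.997, 0.083, 0.0]
force: [-1.0, -0.8, 5.3]
opening: 0.0539
finger_force: 30.0
```

Contact. Release with a limited opening, then go up.

Request:
{"api": "servo_tool", "payload": {
  "deltas": [
    {"dx": 0, "dy": 0, "dz": 0, "rx": 0, "ry": 0, "rz": 0, "jaw": 0.65},
    {"dx": 0, "dy": 0, "dz": 0, "rx": 0, "ry": 0, "rz": 0, "jaw": 0.72},
    {"dx": 0, "dy": 0, "dz": 0, "rx": 0, "ry": 0, "rz": 0, "jaw": 0.72},
    {"dx": 0, "dy": 0, "dz": 0, "rx": 0, "ry": 0, "rz": 0, "jaw": 0.72},
    {"dx": 0, "dy": 0, "dz": 0, "rx": 0, "ry": 0, "rz": 0, "jaw": 0.72},
    {"dx": 0, "dy": 0, "dz": -0.1, "rx": 0, "ry": 0, "rz": 0, "jaw": 0.72},
    {"dx": 0, "dy": 0, "dz": -0.25, "rx": 0, "ry": 0, "rz": 0, "jaw": 0.72},
    {"dx": 0, "dy": 0, "dz": -0.45, "rx": 0, "ry": 0, "rz": 0, "jaw": 0.72},
    {"dx": 0, "dy": 0, "dz": -0.65, "rx": 0, "ry": 0, "rz": 0, "jaw": 0.72},
    {"dx": 0, "dy": 0, "dz": -0.8, "rx": 0, "ry": 0, "rz": 0, "jaw": 0.72}
  ]
}}

```text
time: 34.95
tool_pos: [0.4735, 0.0364, 0.2258]
tcp_rot: [-0.0, 0.997, 0.082, 0.001]
force: [-0.0, 0.2, 0.0]
opening: 0.0668
finger_force: 0.0
```

Request:
{"api": "servo_tool", "payload": {
  "deltas": [
    {"dx": 0, "dy": -0.2, "dz": -0.1, "rx": 0, "ry": 0, "rz": 0, "jaw": 0.72},
    {"dx": 0, "dy": -0.4, "dz": -0.1, "rx": 0, "ry": 0, "rz": 0, "jaw": 0.72},
    {"dx": 0, "dy": -0.6, "dz": -0.1, "rx": 0, "ry": 0, "rz": 0, "jaw": 0.72},
    {"dx": 0, "dy": -0.6, "dz": -0.1, "rx": 0, "ry": 0, "rz": 0, "jaw": 0.72},
    {"dx": 0, "dy": -0.6, "dz": -0.1, "rx": 0, "ry": 0, "rz": 0, "jaw": 0.72}
  ]
}}

```text
time: 35.45
tool_pos: [0.4481, 0.1857, 0.2477]
tcp_rot: [0.0, 0.996, 0.084, -0.0]
force: [0.1, -0.3, 0.3]
opening: 0.0668
finger_force: 0.0
```

```bash
python3 -c "
from h import *
im=capture('top')[:,:,::-1]; cv2.imwrite('pics/t6c.png',cv2.resize(im[140:320,180:460],None,fx=2.8,fy=2.8,interpolation=cv2.INTER_CUBIC))
s=sense();print(s['time'],s['force'],s['tool_pos'])"
```

```text
35.5 [ 0.73571774 -1.26076374 -0.24374932] [0.44844452 0.18408174 0.24758136]
```

View pics/t6c.png

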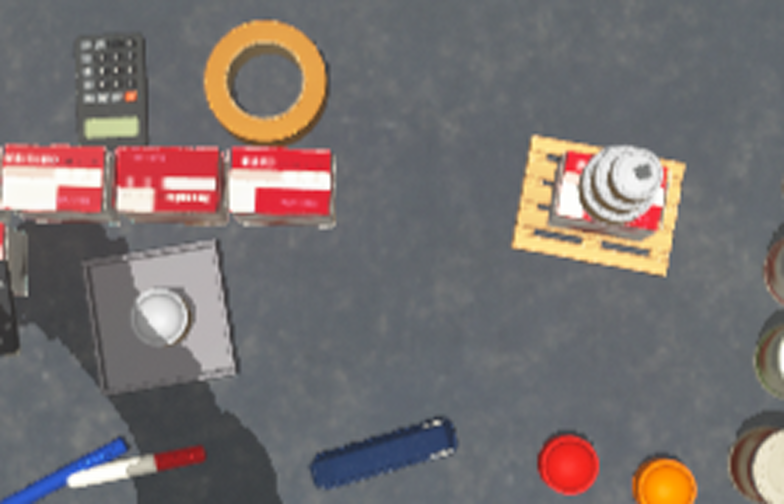

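The picture shows the stack standing at (610,195) and the blown tin upright near the middle of the tray at (160,316). The bystanders haven't moved, so I'm handing in.

```bash
python3 -c "
from workcell import *
print(job_done())"
```

```text
the job is handed in; nothing more can be done
None
```

I built the stack on the pallet (carton, then wide, medium and narrow tins), stood the blown tin upright in the reject tray, left the bystanders untouched in the last picture, and handed the job in at about 36 s; no verdict was returned.

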